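# Inspect the pivot levers and refit them end for end

### The job

Switch the inspection lamp on, then take the levers that are there in the order red, yellow, blue: lift the lever off its pivot pin and hold it, level and centred, close before the camera's lens, for about a second each, first with its white end pointing straight at the lens (a few centimetres off), then side-on (hub about 6 to 8 cm from the glass), then with its plain end pointing at the lens. Refit each lever fully down on the pin of the block with its own colour, turned end for end, so that the white end lies where the plain end was. Finish with the lamp switched off, and leave the other things on the bench alone.

Things in the scene. Friction and masses are not known exactly. Their poses are not given: they have to be found in the camera images.
- red_lever: red painted lever arm, 120 mm long (x) by 24 mm high (z), same top and bottom, about 160 g; may be absent. Origin at its very centre, in the middle of the hub: 36 mm long, 34 mm wide (y) between its flats, with a 15 mm through hole along z. Arms 18 mm wide and 20 mm high (2 mm clear of the seat) run out along +x to the white end and along -x to the plain end (all red)
- red_white (a point): middle of the end face of the red lever's white end (60 mm from its origin along its +x)
- red_plain (a point): middle of the end face of the red lever's plain end (60 mm from its origin along its -x)
- red_block: fixed steel block with red stripes, 150 (x) by 70 by 20 mm high; origin under its centre. Pivot pin upright in its middle: 12 mm across, top 40 mm above the bench, last 4 mm tapered. Four brass stops, 8 mm across, 14 mm tall, at x +-45, y +-17 mm keep a seated lever from turning. Seated, the lever lies along the block's x, origin 32 mm above the bench; at the start its white end is at +x
- yellow_lever: yellow painted lever arm, 120 mm long (x) by 24 mm high (z), same top and bottom, about 160 g; may be absent. Origin at its very centre, in the middle of the hub: 36 mm long, 34 mm wide (y) between its flats, with a 15 mm through hole along z. Arms 18 mm wide and 20 mm high (2 mm clear of the seat) run out along +x to the white end and along -x to the plain end (all yellow)
- yellow_white (a point): middle of the end face of the yellow lever's white end (60 mm from its origin along its +x)
- yellow_plain (a point): middle of the end face of the yellow lever's plain end (60 mm from its origin along its -x)
- yellow_block: fixed steel block with yellow stripes, 150 (x) by 70 by 20 mm high; origin under its centre. Pivot pin upright in its middle: 12 mm across, top 40 mm above the bench, last 4 mm tapered. Four brass stops, 8 mm across, 14 mm tall, at x +-45, y +-17 mm keep a seated lever from turning. Seated, the lever lies along the block's x, origin 32 mm above the bench; at the start its white end is at +x
- blue_lever: blue painted lever arm, 120 mm long (x) by 24 mm high (z), same top and bottom, about 160 g; may be absent. Origin at its very centre, in the middle of the hub: 36 mm long, 34 mm wide (y) between its flats, with a 15 mm through hole along z. Arms 18 mm wide and 20 mm high (2 mm clear of the seat) run out along +x to the white end and along -x to the plain end (all blue)
- blue_white (a point): middle of the end face of the blue lever's white end (60 mm from its origin along its +x)
- blue_plain (a point): middle of the end face of the blue lever's plain end (60 mm from its origin along its -x)
- blue_block: fixed steel block with blue stripes, 150 (x) by 70 by 20 mm high; origin under its centre. Pivot pin upright in its middle: 12 mm across, top 40 mm above the bench, last 4 mm tapered. Four brass stops, 8 mm across, 14 mm tall, at x +-45, y +-17 mm keep a seated lever from turning. Seated, the lever lies along the block's x, origin 32 mm above the bench; at the start its white end is at +x
- camera: loose inspection camera on a steel foot 84 by 84 by 18 mm, 120 mm tall in all, 0.9 kg. Origin on the bench, under the head (foot centre is 5 mm along its +x). The lens looks along its own -x, level, roughly towards the robot's side of the bench
- lens (a point): centre of the camera's front glass, 31 mm along the camera's -x from its origin, 95 mm above the bench; the round barrel behind it is 45 mm across
- switch (a joint): lamp switch, a green toggle stick on a fixed grey box: 0 = off (leaning back to the box's -x side), 1.0 = on (leaning to its +x side); moves at about 1 N, stays where it is left, counts as on above 0.7 and as off below 0.3
- switch_tip (a point): centre of the tip of the toggle stick
- switch_base: the fixed box of the lamp switch, 70 (x) by 50 by 25 mm; origin under its middle. The stick (60 mm from its pivot, 22 mm above the bench, to the middle of its 26 mm ball) leans 0.5 rad back when off, 0.5 rad forward when on, and swings in the vertical plane of its x axis
- nut_tray: bystander: black open tray 90 x 70 x 22 mm, origin under its centre
- grease: bystander: grease tin with blue label, 66 mm across, 70 mm tall
- spray: bystander: spray can with white label, 56 mm across, 170 mm tall
- oil: bystander: orange oil bottle, 72 mm across, 160 mm tall
- wrench: bystander: steel wrench 180 mm long lying on the bench
- driver: bystander: screwdriver 170 mm long lying on the bench
- bush: bystander: steel bush, 44 mm across, 30 mm tall
Not all that is in view belongs to the job. Of the things shaped like the yellow_lever, the yellow one is meant.

How it is judged (in metres and radians):
On the way, in this order (a step that is already met when the one before it is completed fails the run):
1. lamp switched on (value of joint switch above 0.7 rad), for 0.2 s.
2. red lever's white end held before the lens (within 60 mm and 20 degrees) (distance between red_white and lens below 0.06 m and angle between the x axis of red_lever and the x axis of camera, either way round below 0.35 rad and height (world z) of red_lever above 0.06 m), for 0.3 s.
3. red lever held side-on before the lens (hub centre within 95 mm) (distance between red_lever and lens below 0.095 m and angle between the x axis of red_lever and the y axis of camera, either way round below 0.35 rad and height (world z) of red_lever above 0.06 m), for 0.3 s.
4. red lever's plain end held before the lens (within 60 mm and 20 degrees) (distance between red_plain and lens below 0.06 m and angle between the x axis of red_lever and the x axis of camera, either way round below 0.35 rad and height (world z) of red_lever above 0.06 m), for 0.3 s.
5. yellow lever's white end held before the lens (within 60 mm and 20 degrees) (distance between yellow_white and lens below 0.06 m and angle between the x axis of yellow_lever and the x axis of camera, either way round below 0.35 rad and height (world z) of yellow_lever above 0.06 m), for 0.3 s.
6. yellow lever held side-on before the lens (hub centre within 95 mm) (distance between yellow_lever and lens below 0.095 m and angle between the x axis of yellow_lever and the y axis of camera, either way round below 0.35 rad and height (world z) of yellow_lever above 0.06 m), for 0.3 s.
7. yellow lever's plain end held before the lens (within 60 mm and 20 degrees) (distance between yellow_plain and lens below 0.06 m and angle between the x axis of yellow_lever and the x axis of camera, either way round below 0.35 rad and height (world z) of yellow_lever above 0.06 m), for 0.3 s.
8. blue lever's white end held before the lens (within 60 mm and 20 degrees) (distance between blue_white and lens below 0.06 m and angle between the x axis of blue_lever and the x axis of camera, either way round below 0.35 rad and height (world z) of blue_lever above 0.06 m), for 0.3 s.
9. blue lever held side-on before the lens (hub centre within 95 mm) (distance between blue_lever and lens below 0.095 m and angle between the x axis of blue_lever and the y axis of camera, either way round below 0.35 rad and height (world z) of blue_lever above 0.06 m), for 0.3 s.
10. blue lever's plain end held before the lens (within 60 mm and 20 degrees) (distance between blue_plain and lens below 0.06 m and angle between the x axis of blue_lever and the x axis of camera, either way round below 0.35 rad and height (world z) of blue_lever above 0.06 m), for 0.3 s.
At the end, for the whole second after the job is handed in: Lamp switch off (below 0.3); every lever present is at rest on the pin of its own colour's block (centre within 5 mm of the pin's axis, no more than 3 mm above the seat, both ends down) with its white end towards the block's -x, opposite to the start (value of joint switch below 0.3 rad and horizontal distance between red_lever and red_block below 0.005 m and z of red_lever in the frame of red_block below 0.035 m and x of red_white in the frame of red_block below -0.05 m and z of each of red_white, red_plain in the frame of red_block below 0.037 m and linear speed of each of red_lever, yellow_lever, blue_lever below 0.02 m/s and horizontal distance between yellow_lever and yellow_block below 0.005 m and z of yellow_lever in the frame of yellow_block below 0.035 m and x of yellow_white in the frame of yellow_block below -0.05 m and z of each of yellow_white, yellow_plain in the frame of yellow_block below 0.037 m and horizontal distance between blue_lever and blue_block below 0.005 m and z of blue_lever in the frame of blue_block below 0.035 m and x of blue_white in the frame of blue_block below -0.05 m and z of each of blue_white, blue_plain in the frame of blue_block below 0.037 m); the robot touches nothing.
It fails at once if another thing on the bench pushed more than 40 mm (distance of any of nut_tray, grease, spray, oil, wrench, driver, bush from where it was at the start of the episode above 0.04 m).
It fails at once if a can or bottle knocked over (angle between any of spray, oil's own z axis and vertical above 0.6 rad).
It fails at once if camera tipped over (angle between camera's own z axis and vertical above 0.6 rad).
Of red_lever, yellow_lever, blue_lever only 2 to 3 are there at a start; the rules pass over those that are not, and their reading is None.
At some moment in a run one of camera may be knocked a few centimetres aside while the robot is not near it.
Once in a run the grip may slacken for a moment while it holds something.
It also fails if it takes over 210 s, if anything falls off the work surface, if the arm or the gripper's body presses on something with over 40 N, if the wrist force passes 120 N, or if a joint passes its speed limit or range.

### The arm

A 7-joint arm with a two-finger parallel gripper is mounted at the origin on the work surface. World frame = base frame: x ahead of the robot, y to its left, z up, the work surface at z = 0. Lengths are in mm, angles in rad, forces in N, time in s.
With the tool pointing down it reaches from about 400 to 875 mm from the base axis. Payload 4.4 kg.
Tool frame: the origin (TCP) lies at the very end of the fingers, on their centre line; the grasp point (between the pads) lies ctrl.grip_depth behind it (ctrl.grip_depth is the distance from the TCP to the grasp point, in mm); z points along the fingers, y is the direction in which the jaws open and shut (so a half turn about z gives the same grasp; the last joint's range is limited). The gripper opens to 85 mm and grips with 20 to 120 N. Pads are 22 mm wide; open, the fingers measure 114 mm over their backs; the gripper's body (76 mm by 85 mm) begins 54 mm behind the grasp point. The pads swing forward as they close: fully open they stand 13 mm farther back than shut.
Start: joints at [-1.326, 0.628, 0.038, 1.517, -0.027, 0.996, -0.02], TCP at [198.758, 618.881, 200.313] pointing down, gripper open.
Joint ranges: [-3.06, 3.06], [-0.37, 2.12], [-1.25, 1.32], [0.18, 2.47], [-1.1, 4.24], [0.23, 1.98], [-2.94, 2.94]. Speed limits (rad/s): [2.57, 2.57, 3.14, 3.14, 3.14, 3.14, 3.14].

### API

Orientations are given as [roll, pitch, yaw] about the fixed x, y, z axes, in that order (R = Rz(yaw) Ry(pitch) Rx(roll)).
In Python, from cell import ctrl gives the robot as it stands.
- The arm moves only by the tool servo_tool, never from a script. Its argument "commands" is one flat list of numbers, 5 for each row, row after row: the shift along the tool's x, y, z in units of 25 mm (1.0 is 25 mm), then the turn about the tool's z in units of 6 degrees (1.0 is 6 degrees), then the closure, from 0 (fully open) to 1 (shut). In form: [tx, ty, tz, twist, gripper, tx, ty, tz, twist, gripper, ...]. A call has 1 to 10 rows; each row is the pose to reach, as a shift and turn from the pose commanded when the call began, along the tool's axes at that moment; what a row does not reach only later rows make up. A row lasts 1/12 s, in which the tool goes at most 41.7 mm and 7.16 degrees, less where a joint would pass 70% of its speed; a pose out of reach is approached as far as the arm can. A call with a gripper value outside its range is refused whole. The fingers move at their own pace and stop on an object; the grip force is fixed at half the most. Time passes only in rows, so rows that repeat a pose let the fingers close. It gives the time, the measured TCP pose, the force and the opening at its end, in the units of the state.
- ctrl.read_state(): the state, without advancing time (a new reading comes with each control period).
- ctrl.get_image(name): name is "side" or "top" or "wrist"; returns a dict with "img" (400x640x3 uint8, blue, green, red), "K" (3x3 intrinsics, pixels), "dist_coeffs" ([k1, k2, p1, p2, k3] as OpenCV has them; the pictures are not rectified), "T" (4x4, takes a point from camera to world coordinates). Camera axes: x right, y down, z forward; pixel columns grow to the right and rows downward; lengths in mm; the calibration is good to about 2 mm. A picture is of the moment at which its call begins. There is no depth.
- ctrl.finish_job(): hands the job in, once; it reports no verdict.
The state is a dict: "clock": time; "qpos": joint angles; "qd": joint speeds; "tau": joint torques, N m; "eef_pos": TCP position; "tool_rot": TCP orientation; "force": force on the tool from outside, world axes, zero at the start; "torque": the same for the moment, N m; "width": finger opening in mm.
Only numpy, scipy, OpenCV 4.12 (cv2) and the standard library are available. Lean on these libraries where they do the work, as an engineer would, in place of code of your own. Each camera call takes 0.05 s, during which the arm holds its last target.

## Working session

There is one attempt and no reset: what is moved stays moved. The work goes in short steps, Python scripts to look and compute and a tool call to move; the robot and the scene stay as the last step left them, time stands still between calls to the robot, and variables do not carry over. Pictures are saved under pics/ and viewed, and the job is handed in when it is done.

Besides the shell and the picture viewer there is one more tool, called after "Call:" as name(argument=value, ...), one argument or row to a line, values as JSON. servo_tool: Moves the arm, as the interface text tells. Its arguments: {"type":"object","properties":{"commands":{"type":"array","items":{"type":"number"}}},"required":["commands"]}

```bash
ls; mkdir -p pics; python3 - <<'E'
from cell import ctrl
import cv2,numpy as np
s=ctrl.read_state();print(s, ctrl.grip_depth)
for n in ["side","top","wrist"]:
    d=ctrl.get_image(n);cv2.imwrite(f"pics/{n}0.png",d["img"]);print(n,d["K"].tolist(),d["dist_coeffs"],np.round(d["T"],3).tolist())
E
```

```text
pics
{'clock': 0.0, 'qpos': array([-1.32580193,  0.62937129,  0.03844989,  1.51836794, -0.02700592,
        0.99629045, -0.02001999]), 'qd': array([ 4.62358502e-04,  1.50880503e-03, -1.63103196e-03, -6.94961588e-05,
       -4.11785205e-05, -8.50707908e-04, -5.79755233e-04]), 'tau': array([ 8.08758978e-04, -5.63404834e+01,  1.22616716e+00, -1.93447763e+01,
        1.08928944e-02,  1.06094367e-02, -9.77275050e-06]), 'eef_pos': array([198.5465555 , 618.21492399, 199.37300512]), 'tool_rot': array([-3.13967406e+00,  2.63818531e-05,  2.83076865e+00]), 'force': array([0.05164756, 0.3156548 , 0.70207306]), 'torque': array([ 0.06866788, -0.02776865, -0.00140438]), 'width': 85.50535996460383} 18.700000000000003
side [[518.2346549544801, 0.0, 313.55009648149155], [0.0, 518.2346549544801, 202.27882860345866], [0.0, 0.0, 1.0]] [0.00260194 0.         0.         0.         0.        ] [[-0.999, -0.033, 0.032, 452.41], [-0.045, 0.592, -0.805, 1391.585], [0.008, -0.805, -0.593, 1071.382], [0.0, 0.0, 0.0, 1.0]]
top [[408.3312934545101, 0.0, 325.4209509319605], [0.0, 408.3312934545101, 202.53231350714398], [0.0, 0.0, 1.0]] [0.01767263 0.         0.         0.         0.        ] [[0.006, -0.98, 0.198, 296.852], [-1.0, -0.006, -0.002, 25.926], [0.003, -0.198, -0.98, 1152.965], [0.0, 0.0, 0.0, 1.0]]
wrist [[277.05668691278237, 0.0, 319.0642232198063], [0.0, 277.05668691278237, 195.83965857359175], [0.0, 0.0, 1.0]] [0.00276919 0.         0.         0.         0.        ] [[0.306, 0.92, 0.246, 135.766], [0.952, -0.295, -0.081, 638.826], [-0.002, 0.259, -0.966, 373.756], [0.0, 0.0, 0.0, 1.0]]
```

View pics/top0.png

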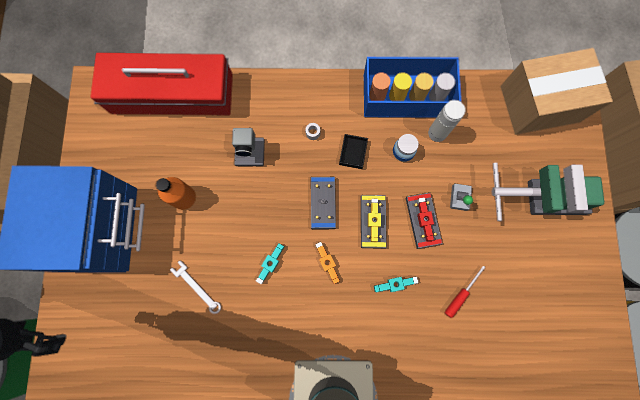

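View pics/side0.png

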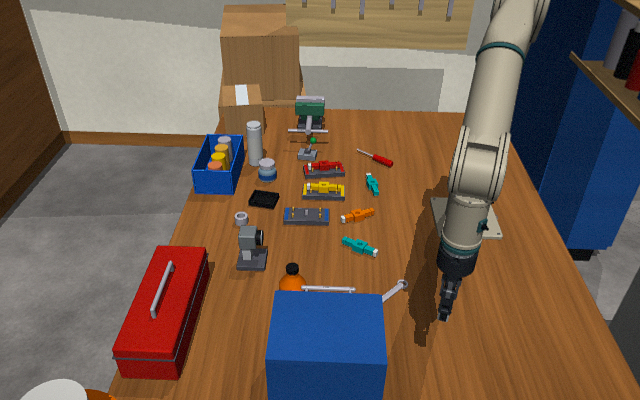

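View pics/wrist0.png

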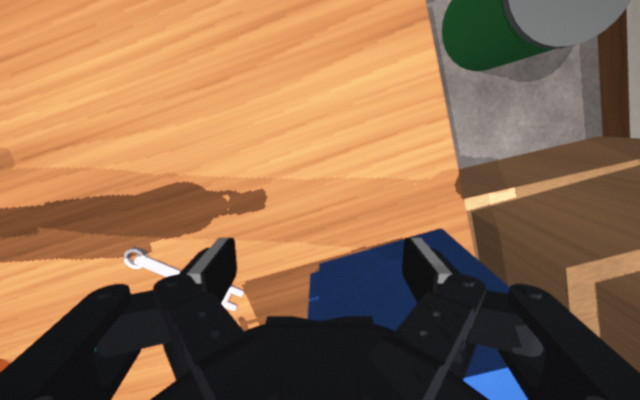

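The top view shows the red lever on its block at about (426,217). The yellow lever is on its block at (375,220), and the orange look-alike lies on the bench at (327,262). The blue block at (323,203) is empty and there is no dark-blue lever; the cyan pieces at (270,263) and (397,285) are decoys. The camera is at (245,147) and the switch at (462,198). I'll enlarge these areas.

```bash
cat > h.py <<'E'
from cell import ctrl
import cv2,numpy as np
from scipy.spatial.transform import Rotation as Ro
def ray(d,px):
    K=np.array(d["K"]);D=np.array(d["dist_coeffs"]);T=np.array(d["T"])
    p=cv2.undistortPoints(np.array(px,float).reshape(-1,1,2),K,D).reshape(-1,2)
    v=np.c_[p,np.ones(len(p))]@T[:3,:3].T
    return T[:3,3],v
def p2w(d,px,z):
    o,v=ray(d,px); return o+v*((np.asarray(z)-o[2])/v[:,2])[:,None]
def w2p(d,X):
    T=np.array(d["T"]);X=np.array(X,float).reshape(-1,3)
    C=(X-T[:3,3])@T[:3,:3]
    return cv2.projectPoints(C,np.zeros(3),np.zeros(3),np.array(d["K"]),np.array(d["dist_coeffs"]))[0].reshape(-1,2)
def tri(d1,a,d2,b):
    o1,v1=ray(d1,[a]);o2,v2=ray(d2,[b]);A=np.c_[v1[0],-v2[0]]
    t=np.linalg.lstsq(A,o2-o1,rcond=None)[0]
    p,q=o1+t[0]*v1[0],o2+t[1]*v2[0]; return (p+q)/2,np.linalg.norm(p-q)
def crop(img,x0,y0,w,h,f,name):
    c=cv2.resize(img[y0:y0+h,x0:x0+w],None,fx=f,fy=f,interpolation=cv2.INTER_CUBIC)
    cv2.imwrite(f"pics/{name}.png",c)
E
python3 - <<'E'
from h import *
i=cv2.imread("pics/top0.png")
crop(i,300,170,190,90,4,"t_blocks")
crop(i,220,110,100,70,7,"t_cam")
i=cv2.imread("pics/side0.png")
crop(i,230,130,160,115,5,"s_blocks")
E
```

```text
(no output)
```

View pics/t_blocks.png

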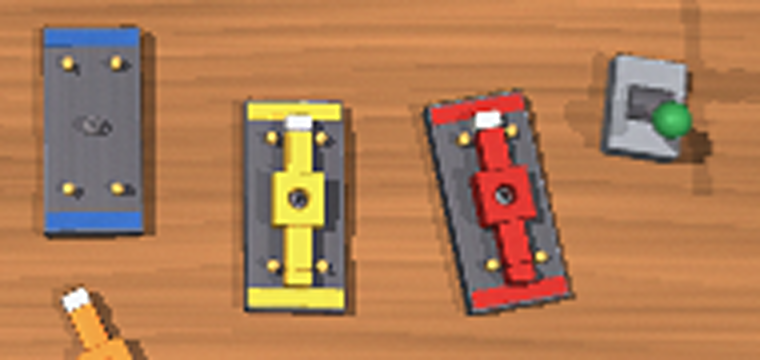

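View pics/t_cam.png

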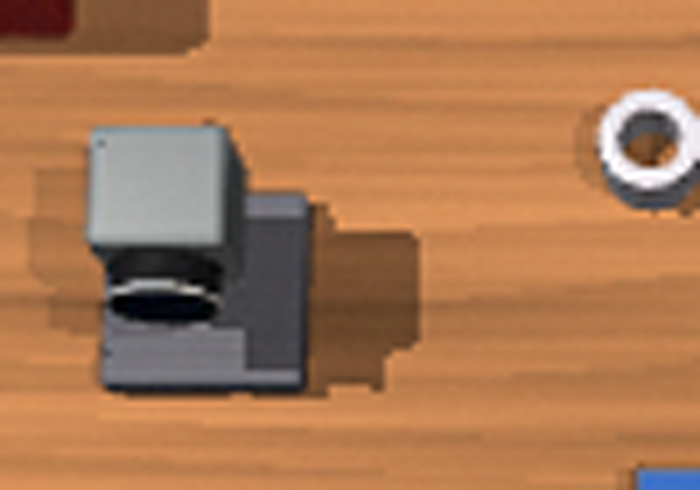

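View pics/s_blocks.png

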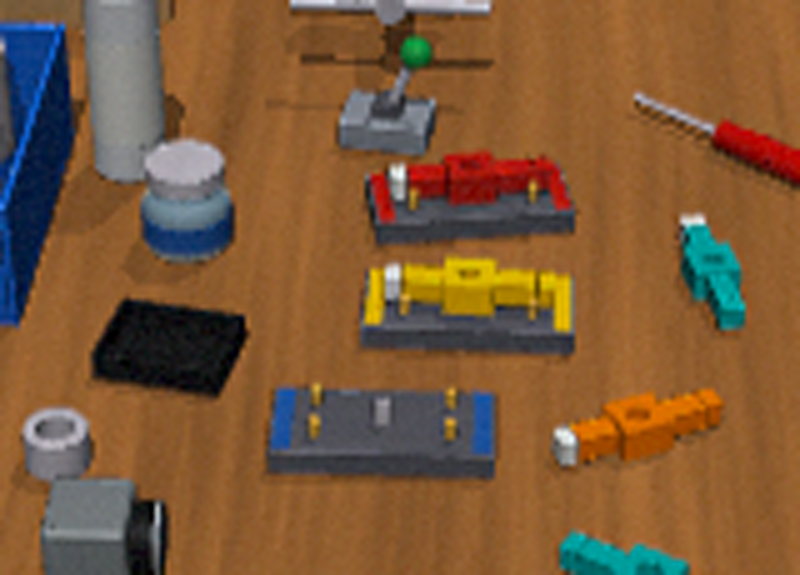

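```bash
python3 - <<'E'
from h import *
i=cv2.imread("pics/top0.png");j=cv2.imread("pics/side0.png")
dt=ctrl.get_image("top");ds=ctrl.get_image("side")
def c(pts,x0,y0,f): return (np.array(pts,float)+.5)/f-.5+[x0,y0]
B=lambda p:c(p,300,170,4)
print("ylev hole",p2w(dt,B([[298,198]]),44),"white tip",p2w(dt,B([[298,117]]),42), "plain",p2w(dt,B([[298,285]]),42))
print("rlev hole",p2w(dt,B([[504,195]]),44),"white tip",p2w(dt,B([[486,113]]),42),"plain",p2w(dt,B([[522,282]]),42))
for n,q in (("y",[[246,102],[343,102],[346,306],[245,306]]),("r",[[427,107],[523,94],[570,295],[472,307]])):
    P=p2w(dt,B(q),20);print(n,P.round(1).tolist(),P.mean(0));print(np.degrees(np.arctan2(*(P[0]+P[1]-P[2]-P[3])[[1,0]])))
P=p2w(dt,B([[612,57],[687,65],[683,160],[605,150]]),25);print("sw",P.round(1).tolist(),P.mean(0),np.degrees(np.arctan2(*(P[0]+P[1]-P[2]-P[3])[[1,0]])))
S=lambda p:c(p,230,130,5)
print("ball",tri(dt,B([[670,120]])[0],ds,S([[416,52]])[0]))
P=p2w(dt,c([[91,127],[221,126],[222,244],[91,245]],220,110,7),120);print("head",P.round(1).tolist(),P.mean(0))
P=p2w(dt,c([[100,383],[303,383],[308,200]],220,110,7),[0,18,18]);print("foot",P.round(1).tolist())
print("lens top",p2w(dt,c([[165,300]],220,110,7),95))
for n,d,w in(("t",dt,i),("s",ds,j)):
    pass
crop(j,215,210,90,75,8,"s_cam"); crop(j,285,125,50,40,14,"s_sw"); crop(i,440,170,50,50,12,"t_sw")
E
```

```text
ylev hole [[ 475.56995485 -110.59551004   44.        ]] white tip [[ 532.89364683 -111.87855718   42.        ]] plain [[ 415.93268445 -109.7382561    42.        ]]
rlev hole [[ 478.55092969 -252.13250815   44.        ]] white tip [[ 536.54377993 -242.6278299    42.        ]] plain [[ 418.96956838 -262.25552135   42.        ]]
y [[548.2, -77.9, 20.0], [548.7, -146.8, 20.0], [403.9, -145.4, 20.0], [403.5, -75.4, 20.0]] [ 476.08267676 -111.36761041   20.        ]
-0.750190520838068
r [[545.4, -206.3, 20.0], [555.3, -274.8, 20.0], [412.6, -300.8, 20.0], [403.8, -232.6, 20.0]] [ 479.26516419 -253.60361872   20.        ]
10.423952768648304
sw [[581.5, -337.8, 25.0], [575.9, -390.6, 25.0], [507.3, -383.3, 25.0], [514.1, -329.1, 25.0]] [ 544.71539299 -360.20104048   25.        ] -6.687244963578453
ball (array([ 525.18355048, -356.45932211,   80.39422583]), np.float64(1.9071357724926896))
head [[708.5, 273.1, 120.0], [709.3, 223.6, 120.0], [662.0, 221.3, 120.0], [661.2, 270.8, 120.0]] [685.22609665 247.17821522 120.        ]
foot [[642.9, 292.5, 0.0], [638.1, 204.7, 18.0], [717.6, 205.5, 18.0]]
lens top [[647.90669013 247.06181127  95.        ]]
```

View pics/s_cam.png

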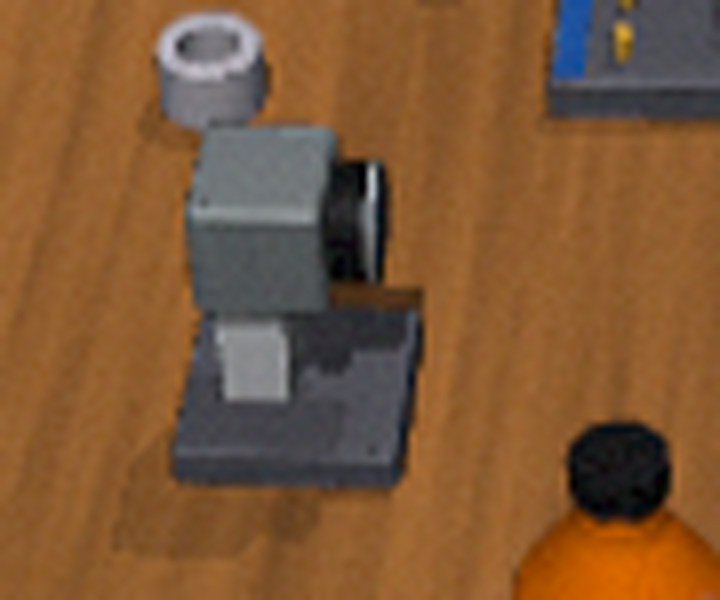

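View pics/s_sw.png

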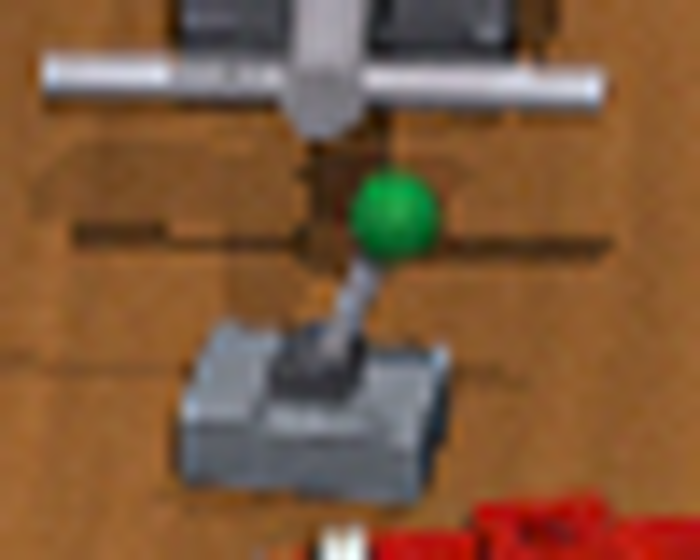

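View pics/t_sw.png

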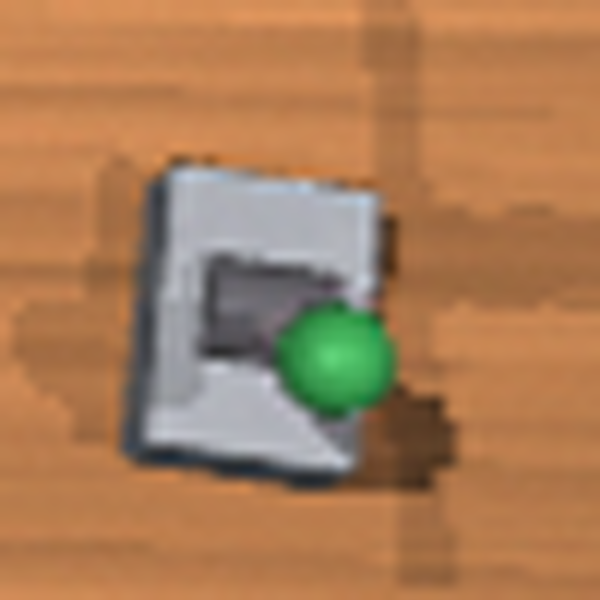

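```bash
cat >> h.py <<'E'
def go(x,y,z,yaw,s=None):
    s=s or ctrl.read_state()
    R=Ro.from_euler('xyz',s["tool_rot"]).as_matrix()
    d=R.T@(np.array([x,y,z])-s["eef_pos"])/25
    cy=np.degrees(s["tool_rot"][2]); dy=(yaw-cy+180)%360-180
    # keep both options visible
    return np.round(np.r_[d,-dy/6],2).tolist()
def st():
    s=ctrl.read_state();print("t%.2f"%s["clock"],"q",np.round(s["qpos"],2),"p",np.round(s["eef_pos"],1),"rpy",np.round(np.degrees(s["tool_rot"]),1),"F",np.round(s["force"],1),"w %.1f"%s["width"])
E
python3 -c "
from h import *
print(go(420,380,260,173),go(440,-100,250,173))"
```

```text
[-11.35, -6.38, -2.4, -1.8] [-17.98, -24.41, -1.98, -1.8]
```

Call:
servo_tool(
  commands=[-11.3,-6.4,-2.4,-1.8,1,-11.3,-6.4,-2.4,-1.8,1,-11.3,-6.4,-2.4,-1.8,1,-11.3,-6.4,-2.4,-1.8,1,-11.3,-6.4,-2.4,-1.8,1,-11.3,-6.4,-2.4,-1.8,1,-11.3,-6.4,-2.4,-1.8,1,-18.0,-24.4,-2.0,-1.8,1,-18.0,-24.4,-2.0,-1.8,1,-18.0,-24.4,-2.0,-1.8,1],
)

```text
clock: 1.08
eef_pos: [405.1, 281.4, 252.6]
tool_rot: [3.142, 0.0, 3.019]
force: [0.9, 0.1, -0.6]
width: 0.1
```

```bash
python3 -c "
from h import *
st();print(go(440,-100,250,173),go(472,-352,180,173))"
```

```text
t1.08 q [-0.68  0.34  0.02  1.88 -0.01  0.93  0.79] p [405.1 281.4 252.6] rpy [180.   0. 173.] F [ 0.9  0.1 -0.6] w 0.1
[-3.26, -14.97, 0.1, -0.01] [-5.76, -24.82, 2.9, -0.01]
```

Call:
servo_tool(
  commands=[-3.3,-15.0,0.0,0,1,-3.3,-15.0,0.0,0,1,-3.3,-15.0,0.0,0,1,-3.3,-15.0,0.0,0,1,-3.3,-15.0,0.0,0,1,-3.3,-15.0,0.0,0,1,-3.3,-15.0,0.0,0,1,-3.3,-15.0,0.0,0,1,-3.3,-15.0,0.0,0,1],
)

```text
clock: 1.83
eef_pos: [439.8, -91.8, 252.9]
tool_rot: [3.141, 0.001, 3.019]
force: [1.2, 0.6, 0.3]
width: 0.2
```

```bash
python3 -c "
from h import *
st();print(go(472,-352,160,173),go(472,-352,62,173))"
```

```text
t1.83 q [ 0.    0.28  0.18  1.98 -0.06  0.89  1.67] p [439.8 -91.8 252.9] rpy [180.   0. 173.] F [1.2 0.6 0.3] w 0.2
[-2.54, -10.18, 3.71, -0.0] [-2.54, -10.18, 7.63, -0.0]
```

Call:
servo_tool(
  commands=[-2.5,-10.2,3.7,0,1,-2.5,-10.2,3.7,0,1,-2.5,-10.2,3.7,0,1,-2.5,-10.2,3.7,0,1,-2.5,-10.2,3.7,0,1,-2.5,-10.2,3.7,0,1,-2.5,-10.2,3.7,0,1,-2.5,-10.2,3.7,0,1,-2.5,-10.2,7.6,0,1,-2.5,-10.2,7.6,0,1],
)

```text
clock: 2.67
eef_pos: [473.0, -352.4, 77.7]
tool_rot: [-3.139, 0.006, 3.018]
force: [1.0, 1.2, -0.9]
width: 0.1
```

Call:
servo_tool(
  commands=[0,0,0,0,1,0,0,0,0,1,0,0,0,0,1],
)

```text
clock: 2.92
eef_pos: [472.0, -351.0, 78.5]
tool_rot: [-3.141, 0.002, 3.02]
force: [0.1, -0.3, 0.3]
width: 0.1
```

```bash
python3 -c "
from h import *
st();print(go(472,-352,62,173),go(548,-362,62,173),go(566,-363,62,173))
d=ctrl.get_image('wrist');cv2.imwrite('pics/w1.png',d['img'])"
```

```text
t2.92 q [ 0.49  0.7   0.16  1.81 -0.17  0.64  2.2 ] p [ 472.  -351.    78.5] rpy [-1.799e+02  1.000e-01  1.730e+02] F [ 0.1 -0.3  0.3] w 0.1
[-0.0, -0.04, 0.66, 0.0] [-3.07, -0.07, 0.66, 0.0] [-3.79, -0.02, 0.67, 0.0]
```

View pics/w1.png

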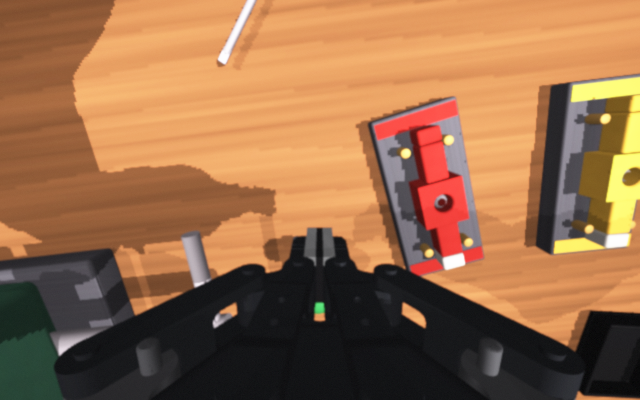

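Call:
servo_tool(
  commands=[0,0,0.66,0,1,0,0,0.66,0,1,-0.5,0,0.66,0,1,-1.0,0,0.66,0,1,-1.5,0,0.66,0,1,-2.0,0,0.66,0,1,-2.4,0,0.66,0,1,-2.8,0,0.66,0,1,-3.1,0,0.66,0,1,-3.1,0,0.66,0,1],
)

```text
clock: 3.8
eef_pos: [550.8, -360.2, 62.4]
tool_rot: [-3.14, 0.004, 3.021]
force: [0.4, -0.5, 0.1]
width: -0.2
```

```bash
python3 -c "
from h import *
st()
d=ctrl.get_image('side');crop(d['img'],280,115,60,50,12,'s_sw2')"
```

```text
t3.80 q [ 0.44  0.8   0.17  1.61 -0.18  0.73  2.14] p [ 550.8 -360.2   62.4] rpy [-179.9    0.3  173.1] F [ 0.4 -0.5  0.1] w -0.2
```

View pics/s_sw2.png

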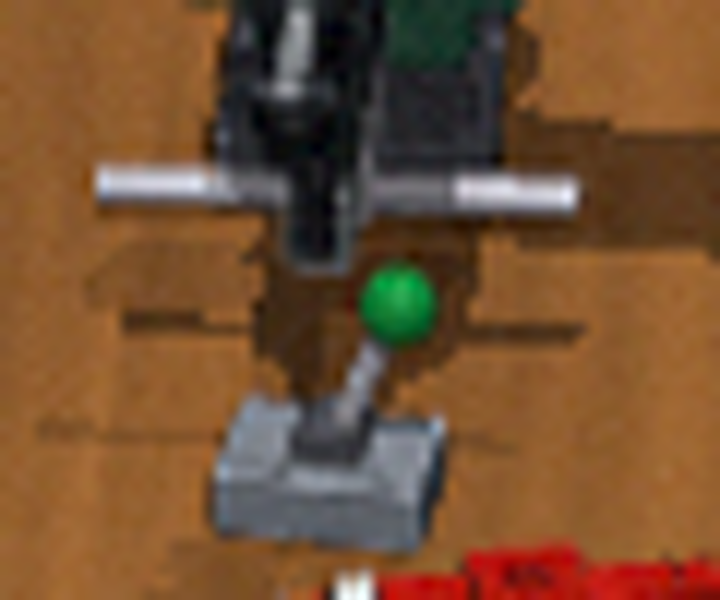

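```bash
python3 -c "
from h import *
dt=ctrl.get_image('top');ds=ctrl.get_image('side')
s=ctrl.read_state();print(w2p(dt,s['eef_pos']),w2p(ds,s['eef_pos']))
print(tri(dt,(467.4,199.4),ds,(312.7,139.9)))
print(w2p(dt,[[516,-356,75],[545,-360,25]]),w2p(ds,[[516,-356,75],[545,-360,25]]))
crop(dt['img'],420,160,80,65,9,'t_sw2')
crop(ds['img'],270,85,80,70,9,'s_sw3')"
```

```text
[[465.56653537 192.79746771]] [[307.32354307 143.81100251]]
(array([ 525.69823765, -357.20466288,   80.42657415]), np.float64(1.7109838971487161))
[[466.52096711 203.02416014]
 [461.22850868 196.45717533]] [[315.40035996 141.42439566]
 [307.92957967 151.85281031]]
```

View pics/t_sw2.png

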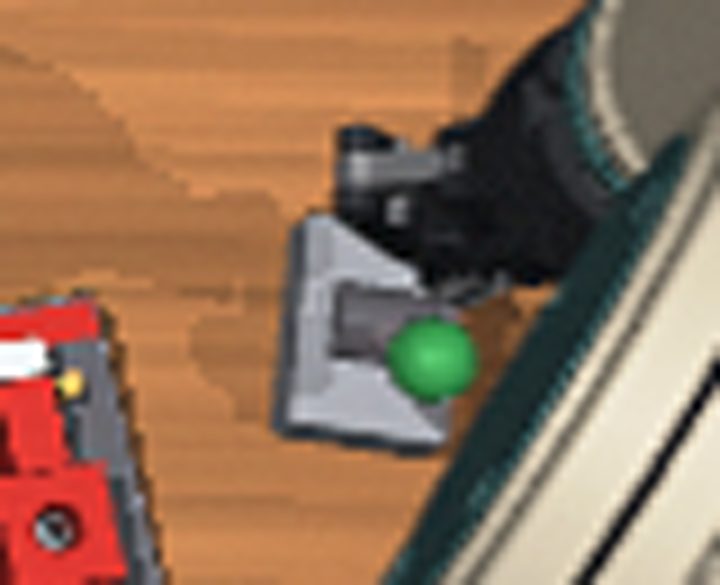

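View pics/s_sw3.png

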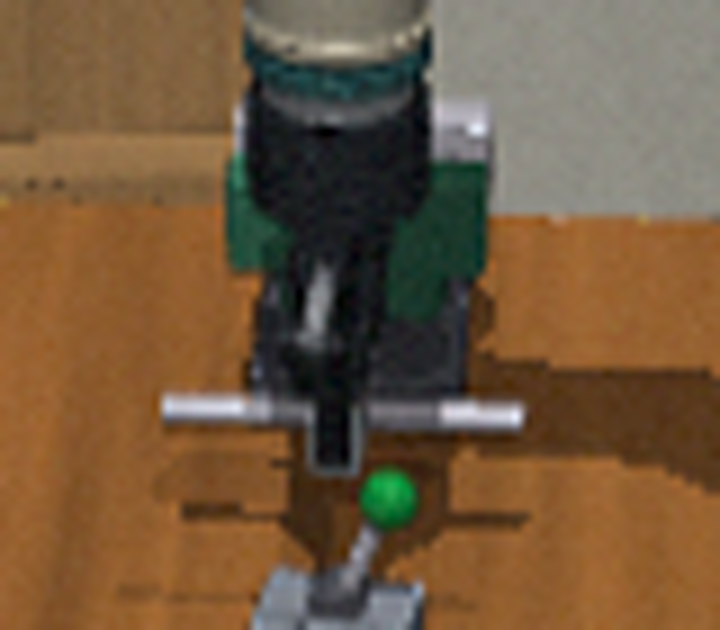

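```bash
python3 -c "
from h import *
st()
d=ctrl.get_image('wrist');cv2.imwrite('pics/w2.png',d['img']);print(np.round(d['T'],3))
s=ctrl.read_state();R=Ro.from_euler('xyz',s['tool_rot']).as_matrix();print('cam in tool',R.T@(d['T'][:3,3]-s['eef_pos']));print((R.T@d['T'][:3,:3]).round(3))
print('tcp in wrist',w2p(d,s['eef_pos']),w2p(d,[[479,-252.5,44],[476,-111,44]]))
dt=ctrl.get_image('top');ds=ctrl.get_image('side')
print(tri(dt,(472,192),ds,(306.9,136.7)))
"
```

```text
t3.95 q [ 0.44  0.8   0.17  1.62 -0.18  0.73  2.14] p [ 547.4 -360.1   61. ] rpy [-180.   -0.  173.] F [-0.2  0.1 -0.1] w 0.0
[[ 1.22000e-01  9.59000e-01  2.57000e-01  4.81904e+02]
 [ 9.92000e-01 -1.18000e-01 -3.20000e-02 -3.51838e+02]
 [-0.00000e+00  2.59000e-01 -9.66000e-01  2.35297e+02]
 [ 0.00000e+00  0.00000e+00  0.00000e+00  1.00000e+00]]
cam in tool [  65.8588852     0.19475758 -174.4894743 ]
[[ 0.    -0.966 -0.26 ]
 [ 1.     0.    -0.   ]
 [ 0.    -0.26   0.966]]
tcp in wrist [[318.77487984 223.12864709]] [[469.83051516  97.47231138]
 [697.44065224  62.96729336]]
(array([ 546.79713189, -368.96477378,   86.49248443]), np.float64(5.757464161395933))
```

View pics/w2.png

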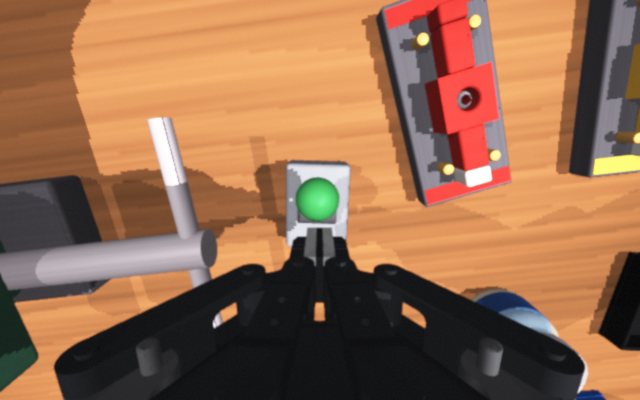

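```bash
python3 -c "
from h import *
ds=ctrl.get_image('side');dt=ctrl.get_image('top')
print(w2p(ds,[[198.5,618.2,199.4],[198.5,618.2,225]]),w2p(dt,[[198.5,618.2,199.4]]))
print('tip z variants',w2p(ds,[[547,-360,z] for z in (61,75,85,95)]).round(1).tolist())
print('ball z',w2p(ds,[[516,-356,z] for z in (65,75,85)]).round(1).tolist())
j=cv2.imread('pics/side0.png');crop(j,410,240,70,90,7,'s_grip0')
"
```

```text
[[442.55276237 317.95709156]
 [444.39884733 309.95634641]] [[ 56.69482263 329.65965579]]
tip z variants [[307.4, 143.8], [307.4, 140.7], [307.4, 138.4], [307.4, 136.1]]
ball z [[315.4, 143.7], [315.4, 141.4], [315.4, 139.1]]
```

View pics/s_grip0.png

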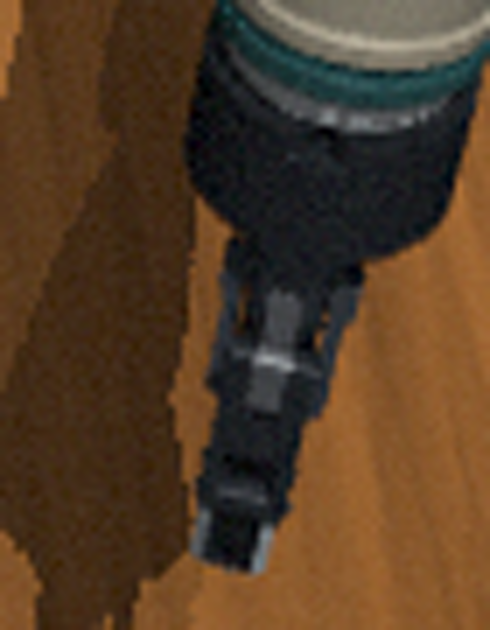

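```bash
python3 -c "
from h import *
d=ctrl.get_image('wrist')
Rt=Ro.from_euler('xyz',[-179.9,.1,173],degrees=True).as_matrix()
RC=np.array([[0,-.966,-.26],[1,0,0],[0,-.26,.966]])
T=np.eye(4);T[:3,:3]=Rt@RC;T[:3,3]=np.array([472,-351,78.5])+Rt@[65.86,.19,-174.5]
d['T']=T
print(w2p(d,[[478.9,-252.5,44],[475.8,-111,44]]))
i=cv2.imread('pics/w2.png');crop(i,240,140,160,120,5,'w2c')
"
```

```text
[[444.58541645 201.30709978]
 [632.00827303 175.80938825]]
```

View pics/w2c.png

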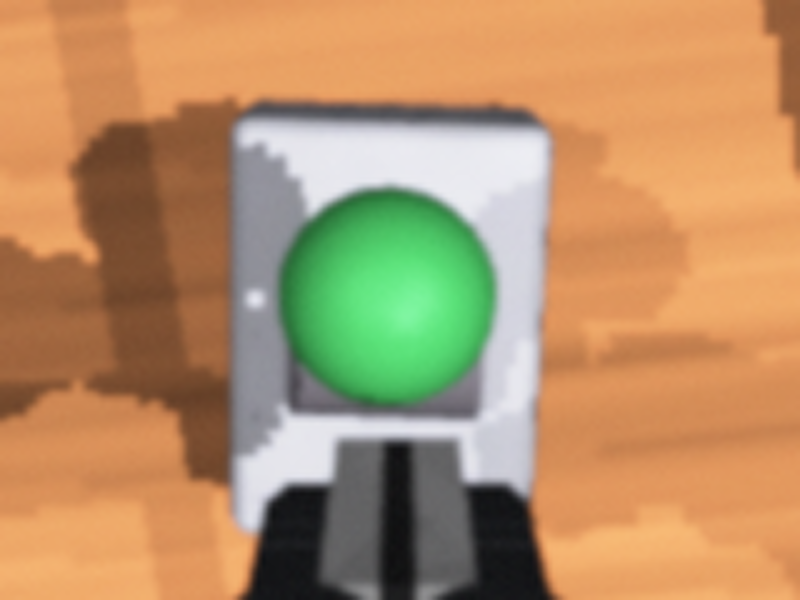

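Call:
servo_tool(
  commands=[0,0,-1.5,0,1,0,0,-1.5,0,1,3.0,0,-1.5,0,1,3.0,0,-1.5,0,1,3.0,0,-1.5,0,1,3.0,0,1.05,0,1,3.0,0,1.05,0,1,3.0,0,1.05,0,1,3.0,0,1.05,0,1],
)

```text
clock: 5.0
eef_pos: [472.9, -350.6, 33.4]
tool_rot: [3.141, -0.002, 3.019]
force: [0.3, -0.5, 0.7]
width: 0.2
```

```bash
python3 -c "
from h import *
st()
ds=ctrl.get_image('side');dt=ctrl.get_image('top')
crop(ds['img'],270,100,80,70,9,'s_sw5');crop(dt['img'],420,160,80,65,9,'t_sw5')
s=ctrl.read_state();p=s['eef_pos'];
for d in (ds,dt):print((w2p(d,[p,p+[0,0,20],p+[0,0,30]])).round(1).tolist())"
```

```text
t5.00 q [ 0.5   0.77  0.14  1.82 -0.19  0.56  2.21] p [ 472.9 -350.6   33.4] rpy [ 1.799e+02 -1.000e-01  1.730e+02] F [ 0.3 -0.5  0.7] w 0.2
[[325.9, 151.2], [326.0, 146.7], [326.1, 144.5]]
[[461.0, 220.6], [463.4, 219.4], [464.7, 218.8]]
```

View pics/s_sw5.png

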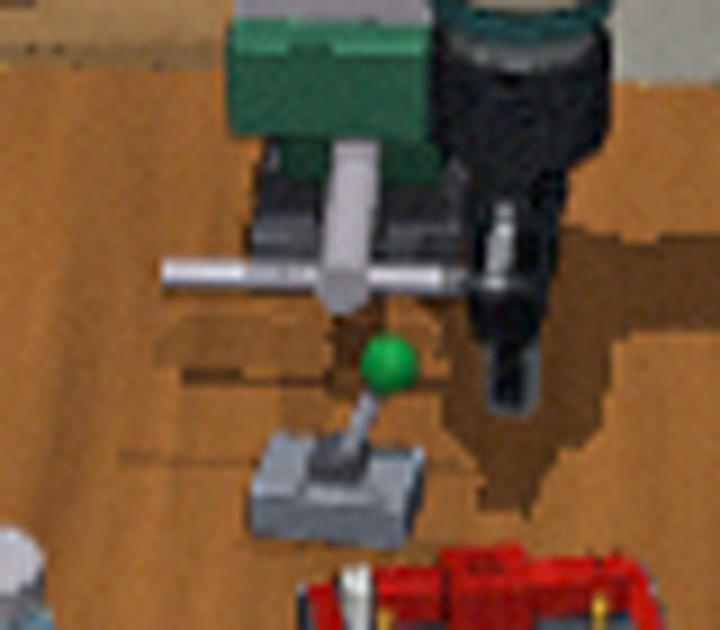

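View pics/t_sw5.png

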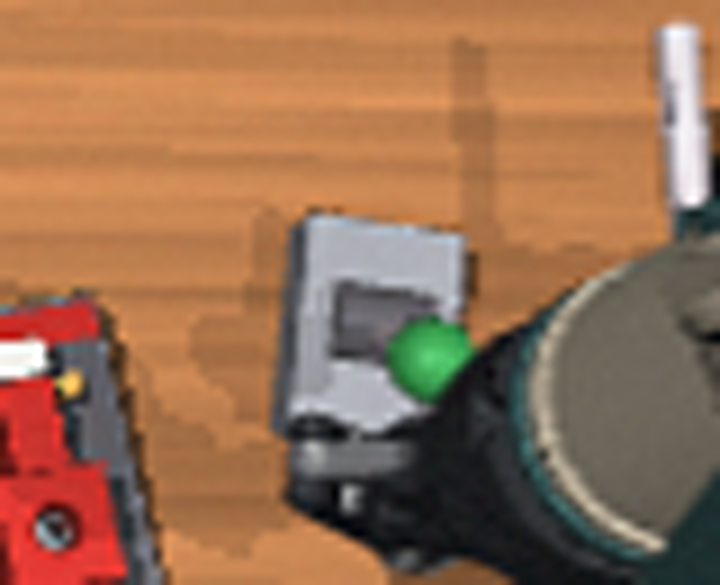

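Call:
servo_tool(
  commands=[0,0,0.2,0,1,-0.6,0,0.2,0,1,-1.0,0,0.2,0,1,-1.2,0,0.2,0,1],
)

```text
clock: 5.43
eef_pos: [505.1, -354.9, 30.1]
tool_rot: [-3.141, 0.002, 3.02]
force: [-2.5, -0.2, 2.0]
width: -0.1
```

Call:
servo_tool(
  commands=[-0.4,0,0,0,1,-0.8,0,0,0,1,-1.2,0,0,0,1,-1.6,0,0,0,1,-1.9,0,0,0,1,-1.9,0,0,0,1],
)

```text
clock: 5.93
eef_pos: [552.0, -360.3, 29.3]
tool_rot: [-3.141, 0.002, 3.02]
force: [-0.3, -0.5, 0.7]
width: 0.0
```

```bash
python3 -c "
from h import *
st()
ds=ctrl.get_image('side');crop(ds['img'],270,100,80,70,9,'s_sw6')"
```

```text
t5.93 q [ 0.44  0.85  0.16  1.62 -0.19  0.68  2.15] p [ 552.  -360.3   29.3] rpy [-1.800e+02  1.000e-01  1.731e+02] F [-0.3 -0.5  0.7] w 0.0
```

View pics/s_sw6.png

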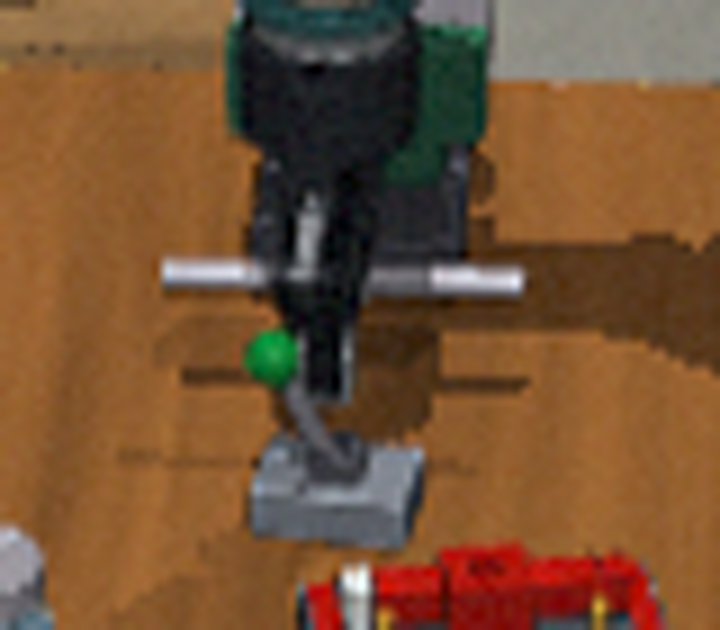

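```bash
python3 -c "
from h import *
print(go(478.9,-252.8,110,190),go(478.9,-252.8,60,190))"
```

```text
[3.39, 3.91, -3.23, -2.83] [3.39, 3.91, -1.23, -2.83]
```

Call:
servo_tool(
  commands=[0.8,0,0,0,1,0.8,0,-3.2,0,1,0.8,0,-3.2,0,1,1.5,0,-3.2,0,0.3,3.4,3.9,-3.2,-2.8,0.3,3.4,3.9,-3.2,-2.8,0.3,3.4,3.9,-3.2,-2.8,0.3,3.4,3.9,-1.2,-2.8,0.3,3.4,3.9,-1.2,-2.8,0.3,3.4,3.9,-1.2,-2.8,0.3],
)

```text
clock: 6.82
eef_pos: [475.6, -252.5, 57.2]
tool_rot: [3.139, -0.004, -2.971]
force: [0.5, -0.0, 0.7]
width: 59.6
```

```bash
python3 -c "
from h import *
st()
d=ctrl.get_image('wrist');cv2.imwrite('pics/w3.png',d['img']);print(w2p(d,[[478.9,-252.5,44]]))
ds=ctrl.get_image('side');crop(ds['img'],260,110,100,75,8,'s3')
s=ctrl.read_state();p=s['eef_pos'];print(w2p(ds,[p,p+[0,0,30]]).round(1).tolist())"
```

```text
t6.82 q [ 0.38  0.68  0.09  1.95 -0.11  0.52  2.29] p [ 475.6 -252.5   57.2] rpy [ 179.8   -0.3 -170.2] F [ 0.5 -0.   0.7] w 59.6
[[317.77555319 221.35486573]]
[[324.5, 159.0], [324.6, 152.0]]
```

View pics/w3.png

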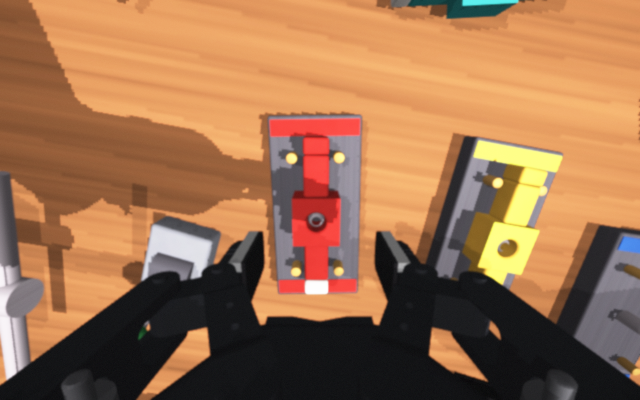

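View pics/s3.png

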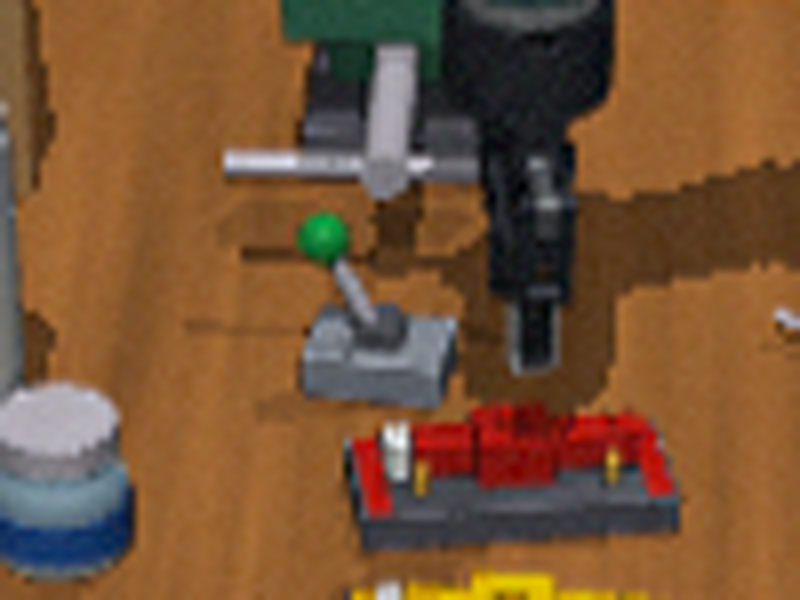

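```bash
python3 -c "
from h import *
ds=ctrl.get_image('side')
for y in (-222,-212):print(y,w2p(ds,[[474,y,z] for z in (57,75,85,95,105)]).round(1).tolist())
d=ctrl.get_image('wrist')
o=p2w(d,[[316,219]],44);print(o, p2w(d,[[316,138],[317,294]],42))
print(go(478.9,-252.5,20,190))
"
```

```text
-222 [[325.3, 164.2], [325.4, 160.1], [325.4, 157.7], [325.5, 155.3], [325.5, 153.0]]
-212 [[325.2, 165.7], [325.3, 161.5], [325.3, 159.1], [325.4, 156.8], [325.5, 154.4]]
[[ 481.24934144 -256.29793295   44.        ]] [[ 424.44676719 -265.84801588   42.        ]
 [ 543.99893899 -244.99451575   42.        ]]
[-0.02, 0.09, 1.6, -0.05]
```

Call:
servo_tool(
  commands=[0,0,0.8,0,0.3,0,0,1.6,0,0.3,0,0,1.6,0,0.3,0,0,1.6,0,0.3,0,0,1.6,0,0.3],
)

```text
clock: 7.43
eef_pos: [478.7, -254.0, 20.1]
tool_rot: [-3.14, 0.001, -2.971]
force: [0.2, -0.5, 0.5]
width: 59.9
```

```bash
python3 -c "
from h import *
st()
d=ctrl.get_image('wrist');cv2.imwrite('pics/w4.png',d['img']);print(w2p(d,[[478.9,-252.5,44]]))
crop(d['img'],220,120,200,150,4,'w4c')
ds=ctrl.get_image('side');crop(ds['img'],260,110,100,75,8,'s4')"
```

```text
t7.43 q [ 0.39  0.75  0.08  1.96 -0.12  0.44  2.29] p [ 478.7 -254.    20.1] rpy [-1.799e+02  1.000e-01 -1.702e+02] F [ 0.2 -0.5  0.5] w 59.9
[[320.87604901 238.84672155]]
```

View pics/w4c.png

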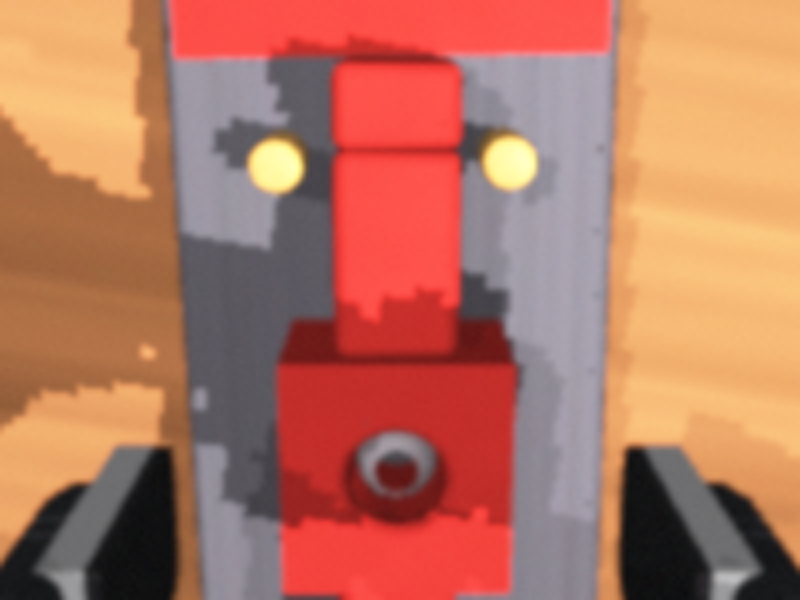

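View pics/s4.png

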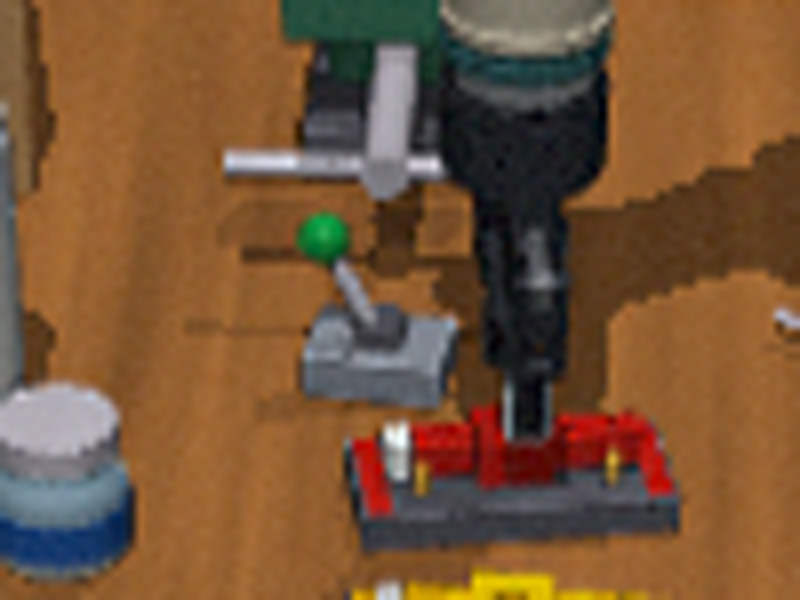

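```bash
python3 -c "
from h import *
d=ctrl.get_image('wrist');print(p2w(d,[[318.8,238.6]],44)); st(); h=p2w(d,[[318.8,238.6]],44)[0]
print(go(h[0],h[1],-3,190))
"
```

```text
[[ 479.2236735  -253.58524194   44.        ]]
t7.58 q [ 0.39  0.75  0.08  1.96 -0.12  0.43  2.29] p [ 478.8 -253.7   20.2] rpy [-1.799e+02  1.000e-01 -1.702e+02] F [-0.5  0.7 -0.1] w 59.7
[-0.02, 0.0, 0.93, -0.04]
```

Call:
servo_tool(
  commands=[0,0,0.9,0,0.3,0,0,0.9,0,0.3,0,0,0.9,0,0.3,0,0,0.9,0,1,0,0,0.9,0,1,0,0,0.9,0,1,0,0,0.9,0,1,0,0,0.9,0,1,0,0,0.9,0,1],
)

```text
clock: 8.33
eef_pos: [478.6, -253.6, -2.3]
tool_rot: [-3.141, 0.001, -2.971]
force: [-0.2, 0.1, 5.2]
width: 32.5
```

```bash
python3 -c "
from h import *
st()
d=ctrl.get_image('wrist');crop(d['img'],220,120,200,150,4,'w5c')
ds=ctrl.get_image('side');crop(ds['img'],260,110,100,75,8,'s5')"
```

```text
t8.33 q [ 0.39  0.79  0.07  1.97 -0.13  0.39  2.3 ] p [ 478.6 -253.6   -2.3] rpy [-1.799e+02  1.000e-01 -1.702e+02] F [-0.2  0.1  5.2] w 32.5
```

View pics/w5c.png

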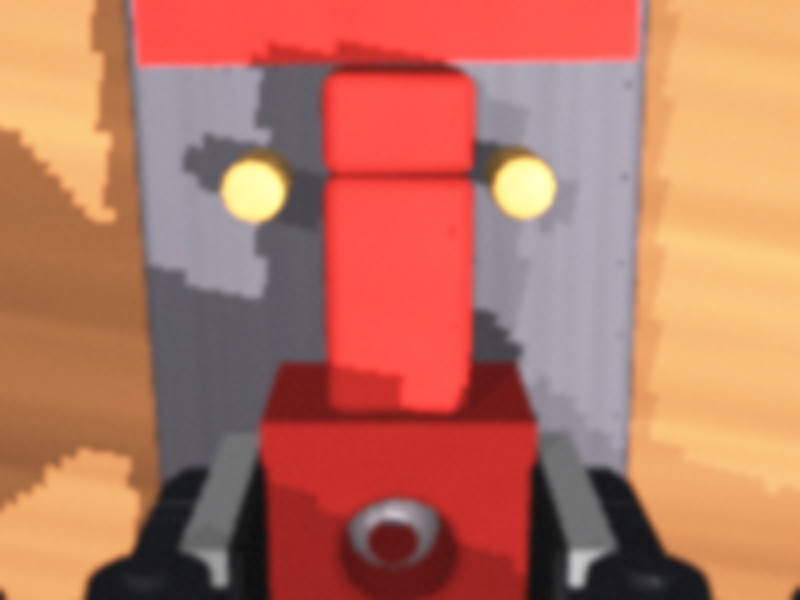

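View pics/s5.png

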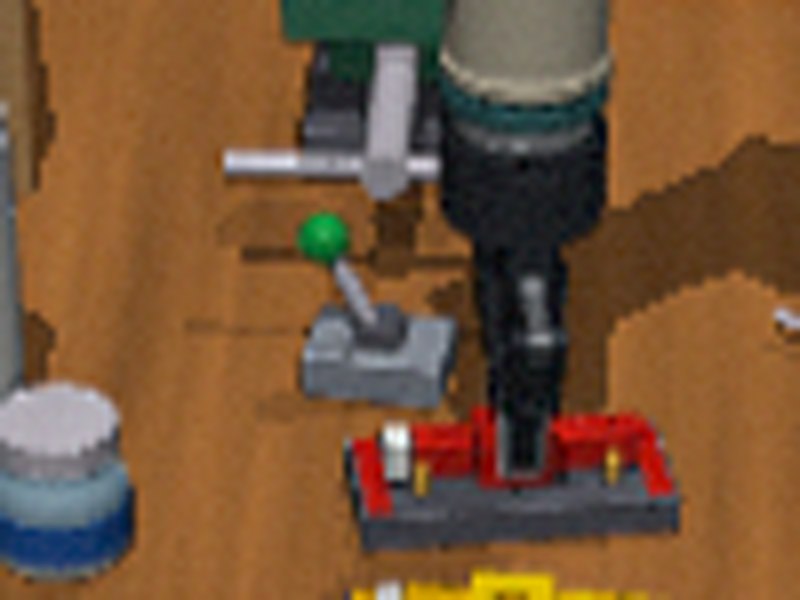

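```bash
python3 -c "
from h import *
print(go(480,-253,75,190),go(530,120,75,182))
"
```

```text
[-0.06, 0.01, -3.09, -0.04] [-4.57, 14.37, -3.1, 1.3]
```

Call:
servo_tool(
  commands=[0,0,-0.5,0,1,0,0,-1.2,0,1,0,0,-2.2,0,1,0,0,-3.1,0,1,0,0,-3.1,0,1],
)

```text
clock: 8.85
eef_pos: [480.5, -254.6, 78.0]
tool_rot: [-3.137, 0.006, -2.971]
force: [0.7, -0.6, -1.8]
width: 32.6
```

Call:
servo_tool(
  commands=[-0.5,1.2,0,0.2,1,-1.0,2.7,0,0.6,1,-1.6,4.3,0,1.3,1,-2.2,6.0,0,1.3,1,-2.8,7.7,0,1.3,1,-3.3,9.4,0,1.3,1,-3.8,11.1,0,1.3,1,-4.2,12.6,0,1.3,1,-4.5,13.7,0,1.3,1,-4.6,14.4,0,1.3,1],
)

```text
clock: 9.68
eef_pos: [529.9, 128.6, 73.4]
tool_rot: [3.138, 0.0, -3.1]
force: [0.7, 0.2, -1.8]
width: 32.2
```

```bash
python3 -c "
from h import *
st()
d=ctrl.get_image('wrist');cv2.imwrite('pics/w6.png',d['img'])
dt=ctrl.get_image('top');crop(dt['img'],200,100,160,120,5,'t6')
ds=ctrl.get_image('side');crop(ds['img'],215,170,160,120,5,'s6')"
```

```text
t9.68 q [-0.43  0.67  0.22  1.93 -0.26  0.57  1.57] p [529.9 128.6  73.4] rpy [ 179.8    0.  -177.6] F [ 0.7  0.2 -1.8] w 32.2
```

View pics/w6.png

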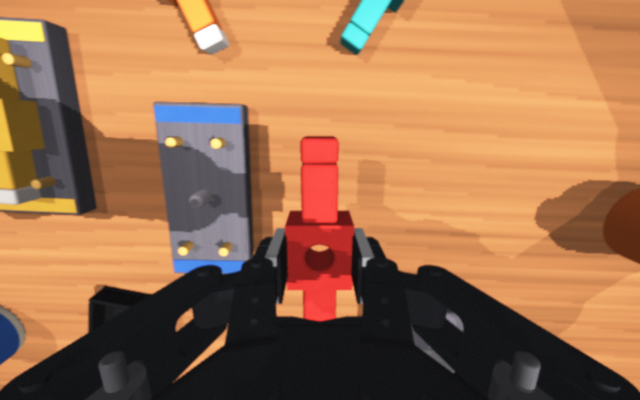

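View pics/t6.png

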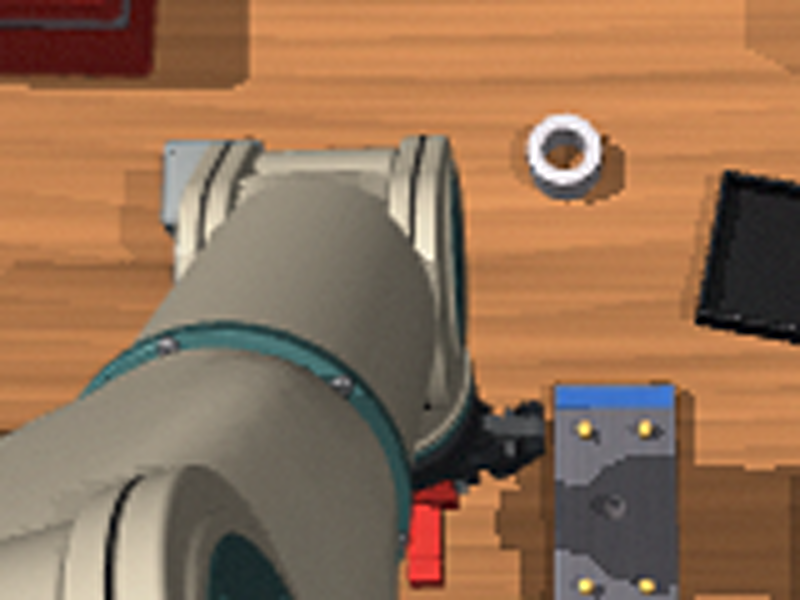

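View pics/s6.png

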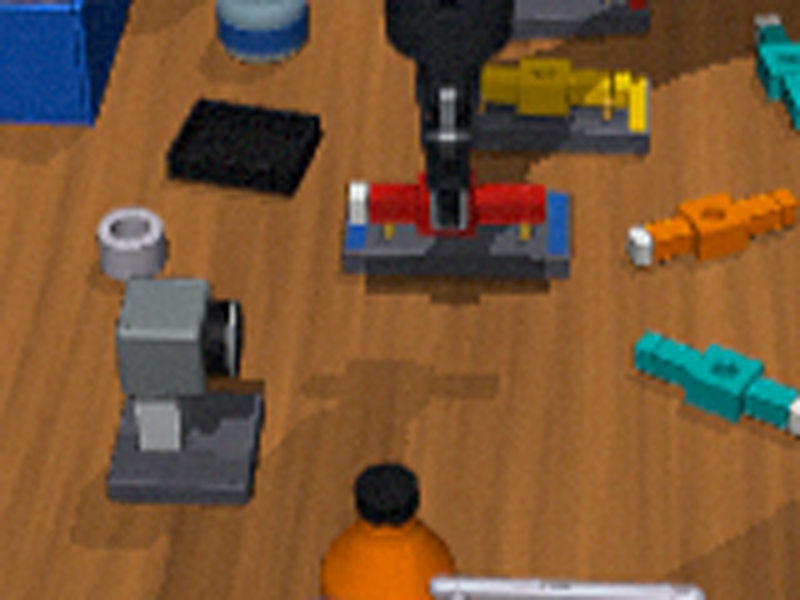

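```bash
python3 -c "
from h import *
ds=ctrl.get_image('side');print(p2w(ds,[[262.3,238]],95), w2p(ds,[[654,247,95]]))
st()
print(go(559,244,61,182))
"
```

```text
[[644.93518452 249.76979225  95.        ]] [[259.31254412 237.27344568]]
t9.88 q [-0.42  0.67  0.22  1.93 -0.25  0.57  1.58] p [529.4 121.2  73.5] rpy [-1.800e+02 -1.000e-01 -1.779e+02] F [-0.1 -0.9 -1.6] w 32.5
[-1.36, 4.87, 0.49, 0.01]
```

Call:
servo_tool(
  commands=[-0.2,0.8,0.5,0,1,-0.4,1.8,0.5,0,1,-0.6,2.8,0.5,0,1,-0.8,3.7,0.5,0,1,-0.9,4.4,0.5,0,1,-1.1,4.9,0.5,0,1,-1.1,4.9,0.5,0,1,-1.1,4.9,0.5,0,1,-1.1,4.9,0.5,0,1,-1.1,4.9,0.5,0,1],
)

```text
clock: 10.72
eef_pos: [553.3, 241.8, 61.4]
tool_rot: [-3.14, -0.001, -3.11]
force: [-1.0, 0.5, -1.2]
width: 32.7
```

```bash
python3 -c "
from h import *
st()
d=ctrl.get_image('wrist');cv2.imwrite('pics/w7.png',d['img'])
ds=ctrl.get_image('side');crop(ds['img'],215,170,160,120,5,'s7')"
```

```text
t10.72 q [-0.61  0.75  0.25  1.77 -0.28  0.65  1.4 ] p [553.3 241.8  61.4] rpy [-179.9   -0.  -178.2] F [-1.   0.5 -1.2] w 32.7
```

View pics/w7.png

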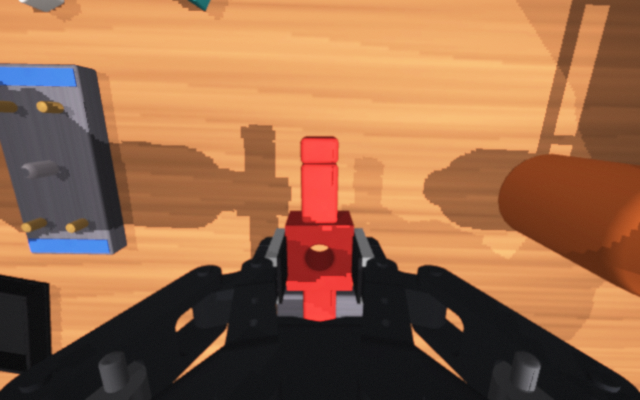

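View pics/s7.png

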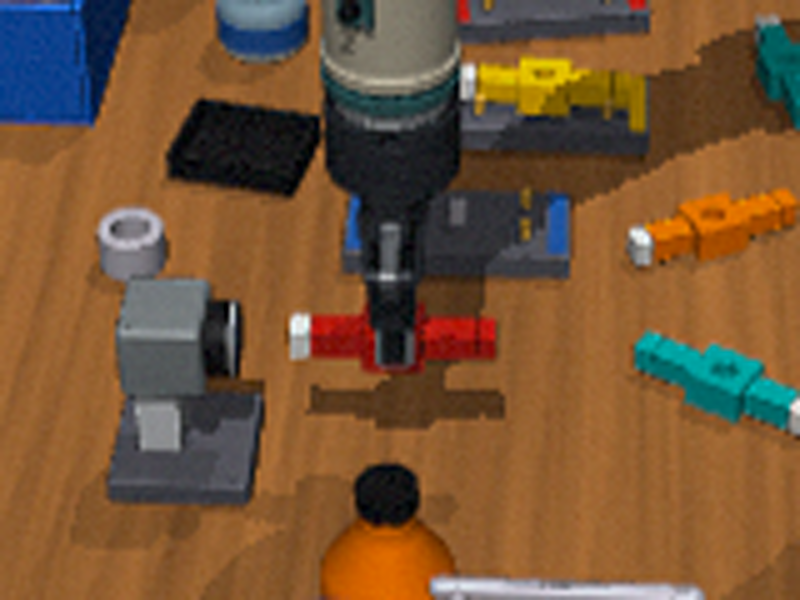

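Call:
servo_tool(
  commands=[0,0.1,0,0,1,0,0.1,0,0,1,0,0.1,0,0,1,0,0.1,0,0,1,0,0.1,0,0,1,0,0.1,0,0,1,0,0.1,0,0,1,0,0.1,0,0,1,0,0.1,0,0,1,0,0.1,0,1,1],
)

```text
clock: 11.65
eef_pos: [553.2, 246.9, 61.6]
tool_rot: [3.141, -0.0, 3.071]
force: [-0.1, 0.0, -1.4]
width: 32.7
```

Call:
servo_tool(
  commands=[0,0,0,2,1,0,0,0,3,1,0,0,0,4,1,0,0,0,5,1,0,0,0,6,1,0,0,0,7,1,0,0,0,8,1,0,0,0,9,1,0,0,0,10,1,-0.2,0,0,11,1],
)

```text
clock: 12.48
eef_pos: [557.0, 247.3, 61.3]
tool_rot: [-3.14, -0.001, 1.915]
force: [-0.1, -0.4, -0.8]
width: 32.7
```

```bash
python3 -c "
from h import *
st();print(go(576,246.5,61,92))"
```

```text
t12.48 q [-0.81  0.83  0.59  1.76 -0.65  0.76  0.46] p [557.  247.3  61.3] rpy [-1.799e+02 -1.000e-01  1.097e+02] F [-0.1 -0.4 -0.8] w 32.7
[-0.29, 0.71, 0.01, 2.96]
```

Call:
servo_tool(
  commands=[-0.1,0.2,0,1,1,-0.2,0.4,0,2,1,-0.3,0.7,0,3,1,-0.3,0.7,0,3,1,-0.3,0.7,0,3,1,-0.3,0.7,0,3,1,-0.3,0.7,0,3,1,-0.3,0.7,0,3,1,-0.3,0.7,0,3,1,-0.3,0.7,0,3,1],
)

```text
clock: 13.32
eef_pos: [577.0, 245.7, 61.6]
tool_rot: [-3.142, -0.0, 1.606]
force: [0.6, -0.6, -1.4]
width: 32.4
```

```bash
python3 -c "
from h import *
st()
d=ctrl.get_image('wrist');cv2.imwrite('pics/w8.png',d['img'])
ds=ctrl.get_image('side');crop(ds['img'],215,170,160,120,5,'s8')"
```

```text
t13.32 q [-0.83  0.87  0.68  1.71 -0.72  0.82  0.22] p [577.  245.7  61.6] rpy [-180.   -0.   92.] F [ 0.6 -0.6 -1.4] w 32.4
```

View pics/w8.png

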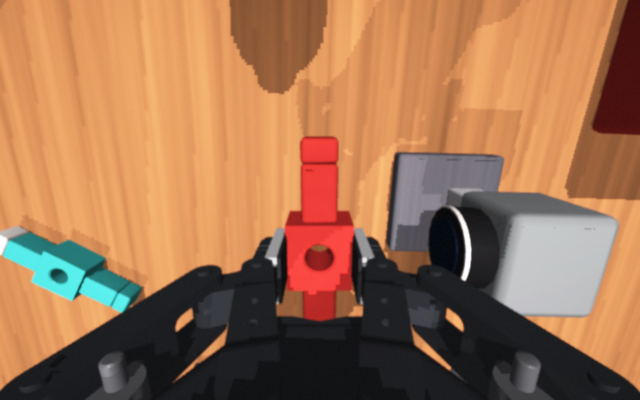

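View pics/s8.png

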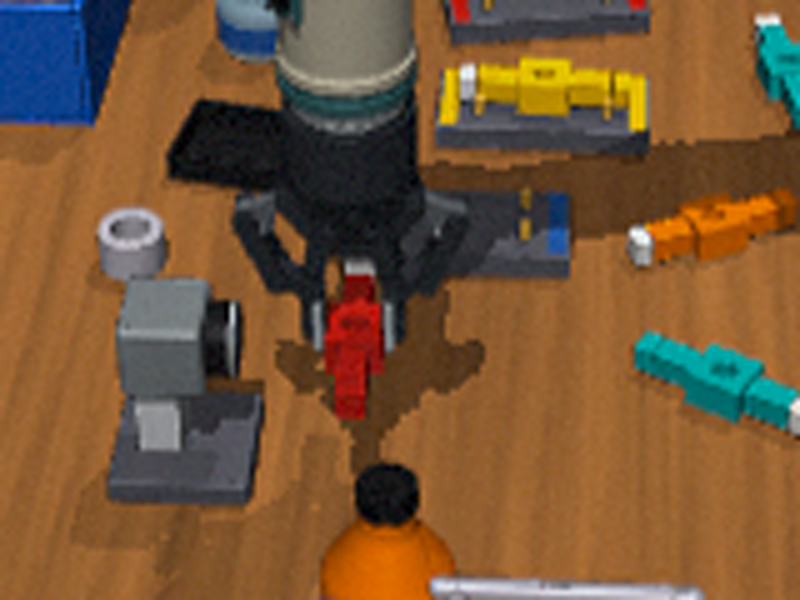

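```bash
python3 -c "
from h import *
d=ctrl.get_image('wrist');print(p2w(d,[[450,245],[455,244]],95))
print(p2w(d,[[517,193],[616,216],[597,316],[498,315]],120)) 
st();print(go(551,246,61,2))"
```

```text
[[648.85170841 247.9843353   95.        ]
 [651.51052363 248.67863598  95.        ]]
[[660.60933204 284.49852621 120.        ]
 [706.29555903 275.63578306 120.        ]
 [713.06894248 224.30525441 120.        ]
 [664.8262169  223.07969438 120.        ]]
t13.47 q [-0.83  0.87  0.68  1.71 -0.72  0.82  0.22] p [577.1 245.6  61.5] rpy [-180.   -0.   92.] F [ 0.7 -0.4  0.1] w 32.5
[0.05, -1.04, 0.02, 15.0]
```

Call:
servo_tool(
  commands=[0,0,0,0,1,0,0,0,0,1,0,0,0,0,1,0,0,0,0,1,0,0,0,0,1,0,-0.3,0,0,1,0,-0.6,0,0,1,0,-1,0,1,1,0,-1,0,2,1,0,-1,0,3,1],
)

```text
clock: 14.3
eef_pos: [550.4, 245.1, 61.5]
tool_rot: [-3.14, -0.0, 1.286]
force: [-0.0, 0.4, -1.9]
width: 32.8
```

```bash
python3 -c "
from h import *
st();print(go(551,246,61,2))"
```

```text
t14.30 q [-0.9   0.88  0.76  1.78 -0.8   0.82 -0.03] p [550.4 245.1  61.5] rpy [-179.9   -0.    73.7] F [-0.   0.4 -1.9] w 32.8
[0.04, 0.01, 0.02, 11.95]
```

Call:
servo_tool(
  commands=[0,0,0,1,1,0,0,0,2,1,0,0,0,3,1,0,0,0,4,1,0,0,0,5,1,0,0,0,6,1,0,0,0,7,1,0,0,0,8,1,0,0,0,9,1,0,0,0,10,1],
)

```text
clock: 15.13
eef_pos: [551.0, 245.1, 61.4]
tool_rot: [-3.141, 0.001, 0.239]
force: [-0.3, 0.1, -1.6]
width: 32.6
```

Call:
servo_tool(
  commands=[0,0,0,1,1,0,0,0,2,1,0,0,0,2,1,0,0,0,2,1,0,0,0,2,1,0,0,0,2,1,0,0,0,2,1,0,0,0,2,1,0,0,0,2,1,0,0,0,2,1],
)

```text
clock: 15.97
eef_pos: [552.2, 244.7, 61.5]
tool_rot: [-3.141, -0.0, 0.035]
force: [0.0, -0.4, -1.2]
width: 32.7
```

```bash
python3 -c "
from h import *
st()
d=ctrl.get_image('wrist');cv2.imwrite('pics/w9.png',d['img'])
ds=ctrl.get_image('side');crop(ds['img'],215,170,160,120,5,'s9')"
```

```text
t15.97 q [-1.01  1.    1.03  1.78 -1.03  1.   -1.09] p [552.2 244.7  61.5] rpy [-180.   -0.    2.] F [ 0.  -0.4 -1.2] w 32.7
```

View pics/w9.png

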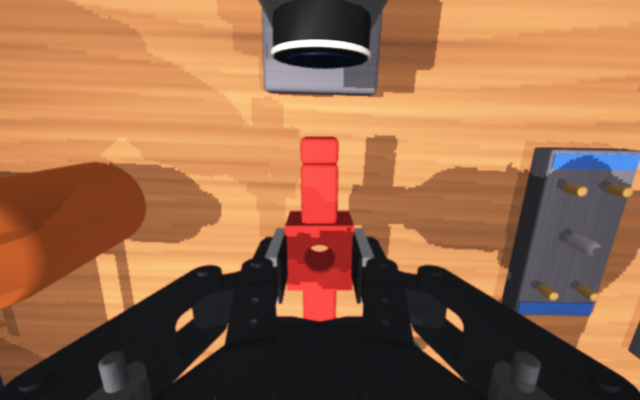

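View pics/s9.png

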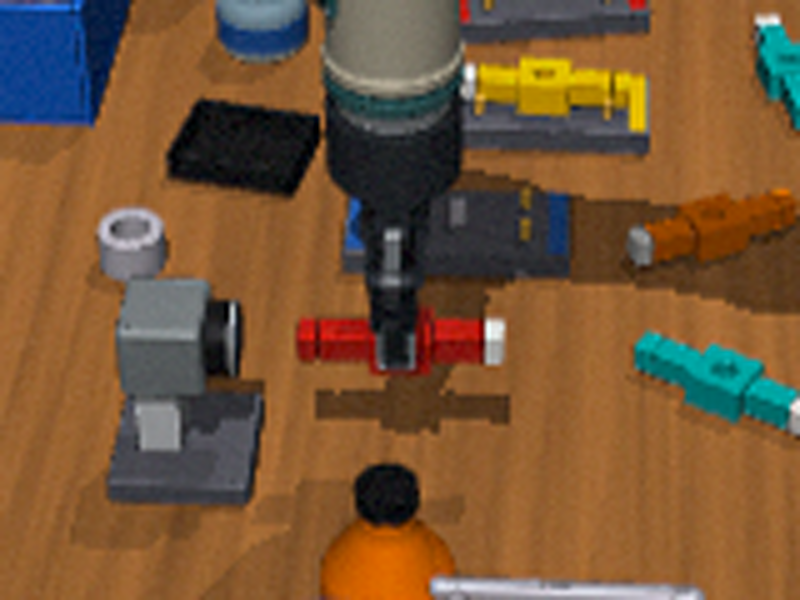

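Call:
servo_tool(
  commands=[0,0,0,0,1,0,0,0,0,1,0,0,0,0,1,0,0,0,0,1,-0.5,0,0,0,1,-1.0,0,0,0,1,-1.5,0,0,0,1],
)

```text
clock: 16.65
eef_pos: [514.3, 243.2, 61.4]
tool_rot: [3.141, -0.0, 0.035]
force: [-0.1, 0.6, -1.1]
width: 32.3
```

```bash
python3 -c "
from h import *
st();d=ctrl.get_image('wrist');cv2.imwrite('pics/w10.png',d['img']);s=ctrl.read_state();crop(d['img'],260,120,120,180,4,'w10c')
print(go(500,0,75,2),go(480,-254,75,10))
R=Ro.from_euler('xyz',s['tool_rot']).as_matrix();h=p2w(d,[[319.5,257]],s['eef_pos'][2]+46.3);print(R.T@(h[0]-s['eef_pos']))"
```

```text
t16.65 q [-1.06  0.96  1.02  1.88 -1.04  0.94 -1.07] p [514.3 243.2  61.4] rpy [180.  -0.   2.] F [-0.1  0.6 -1.1] w 32.3
[-0.78, 9.72, -0.56, -0.0] [-1.93, 19.84, -0.56, -1.33]
[  1.42686717   0.31212686 -46.30659549]
```

View pics/w10c.png

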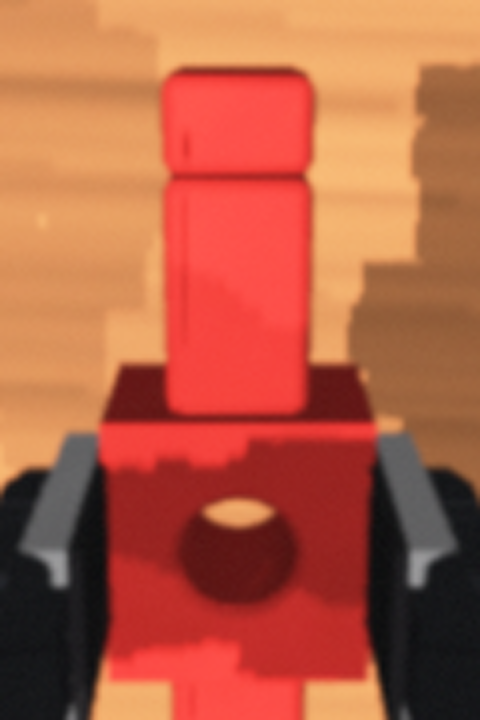

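Call:
servo_tool(
  commands=[0,1.2,-0.6,0,1,-0.1,2.7,-0.6,0,1,-0.3,4.3,-0.6,0,1,-0.6,6.0,-0.6,0,1,-0.9,7.6,-0.6,-0.5,1,-1.2,9.2,-0.6,-1.0,1,-1.4,10.8,-0.6,-1.3,1,-1.6,12.4,-0.6,-1.3,1,-1.8,14.0,-0.6,-1.3,1,-1.9,15.4,-0.6,-1.3,1],
)

```text
clock: 17.53
eef_pos: [480.3, -146.3, 77.0]
tool_rot: [3.14, -0.001, 0.169]
force: [1.5, -0.8, -1.3]
width: 32.4
```

```bash
python3 -c "
from h import *
st();print(go(480,-254,75,10))"
```

```text
t17.53 q [-0.33  0.82  0.94  2.05 -0.98  0.79 -0.18] p [ 480.3 -146.3   77. ] rpy [179.9  -0.    9.7] F [ 1.5 -0.8 -1.3] w 32.4
[-0.73, 4.24, 0.08, -0.05]
```

Call:
servo_tool(
  commands=[-0.3,1.0,0,0,1,-0.4,1.7,0,0,1,-0.4,1.7,0,0,1,-0.4,1.7,0,0,1,-0.4,1.7,0,0,1],
)

```text
clock: 17.95
eef_pos: [478.1, -185.7, 76.3]
tool_rot: [-3.14, 0.0, 0.171]
force: [-0.1, 0.3, -1.4]
width: 32.5
```

```bash
python3 -c "
from h import *
d=ctrl.get_image('wrist');st();cv2.imwrite('pics/w11.png',d['img']);print(w2p(d,[[479,-253.6,40],[479,-253.6,20]]))"
```

```text
t18.00 q [-0.24  0.83  0.93  2.02 -0.96  0.81 -0.13] p [ 478.2 -185.2   76.2] rpy [-179.9    0.     9.9] F [-0.2 -0.8 -1.3] w 32.3
[[402.81579581 218.90218528]
 [396.16143271 211.12922969]]
```

View pics/w11.png

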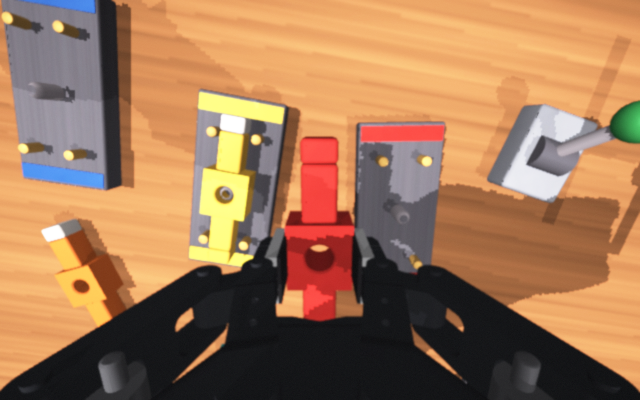

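```bash
python3 -c "
from h import *
i=cv2.imread('pics/w11.png');crop(i,345,110,110,80+85,6,'w11c') if 0 else crop(i,345,165,100,90,8,'w11c')"
```

```text
(no output)
```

View pics/w11c.png

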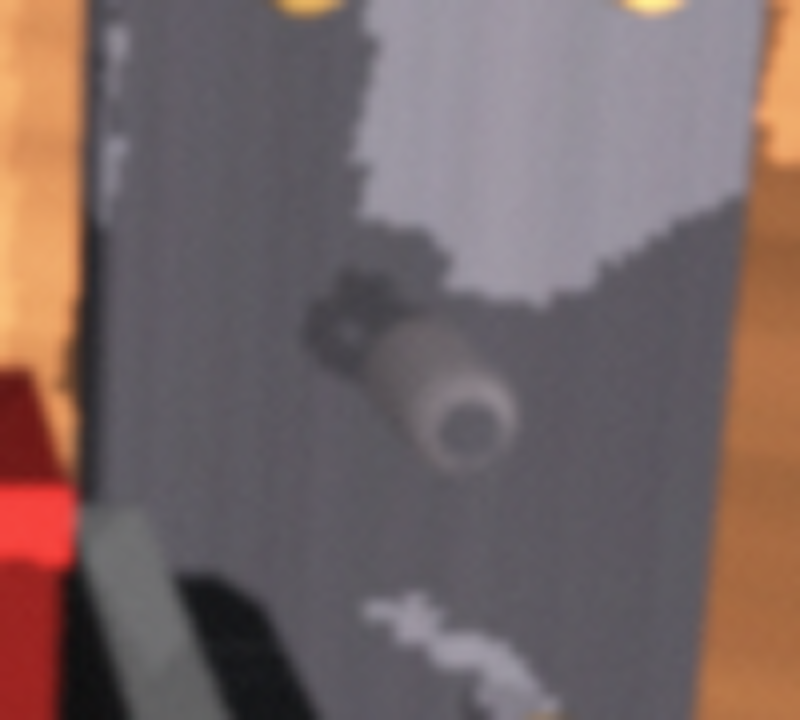

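```bash
python3 -c "
from h import *
d=ctrl.get_image('wrist');s=ctrl.read_state();P=p2w(d,[[403.4,217.7]],40)[0];print(P)
R=Ro.from_euler('xyz',s['tool_rot']).as_matrix()
h=p2w(d,[[319.4,257.9]],s['eef_pos'][2]+46.3)[0];e=h-s['eef_pos'];print(e, R.T@e)
t=P-e
st()
print(go(t[0],t[1],75,10),go(t[0],t[1],20,10))"
```

```text
[ 480.19829645 -253.23979556   40.        ]
[-2.05954806 -0.42339672 46.3       ] [-2.10854781e+00  1.02481505e-02 -4.62997292e+01]
t18.05 q [-0.25  0.83  0.93  2.02 -0.96  0.81 -0.13] p [ 478.2 -185.1   76.3] rpy [-179.9    0.     9.9] F [-0.2 -0.3 -1.1] w 32.6
[-0.31, 2.7, 0.05, -0.02] [-0.31, 2.7, 2.25, -0.02]
```

Call:
servo_tool(
  commands=[-0.1,1.0,0,0,1,-0.3,2.0,0,0,1,-0.3,2.7,0,0,1,-0.3,2.7,0,0,1,-0.3,2.7,1.0,0,1,-0.3,2.7,2.0,0,1,-0.3,2.7,2.1,0,1,-0.3,2.7,2.1,0,1,-0.3,2.7,2.1,0,1],
)

```text
clock: 18.8
eef_pos: [482.4, -253.9, 24.6]
tool_rot: [3.141, -0.0, 0.172]
force: [0.6, -0.4, -0.8]
width: 32.5
```

```bash
python3 -c "
from h import *
d=ctrl.get_image('wrist');st();crop(d['img'],240,110,160,180,4,'w12c')
print(go(482.3,-252.8,10,10))"
```

```text
t18.85 q [-0.06  0.92  0.83  1.96 -1.03  0.75  0.  ] p [ 482.7 -254.4   25.1] rpy [ 1.799e+02 -1.000e-01  9.800e+00] F [-1.   0.9 -1.1] w 32.8
[-0.01, -0.07, 0.6, -0.03]
```

View pics/w12c.png

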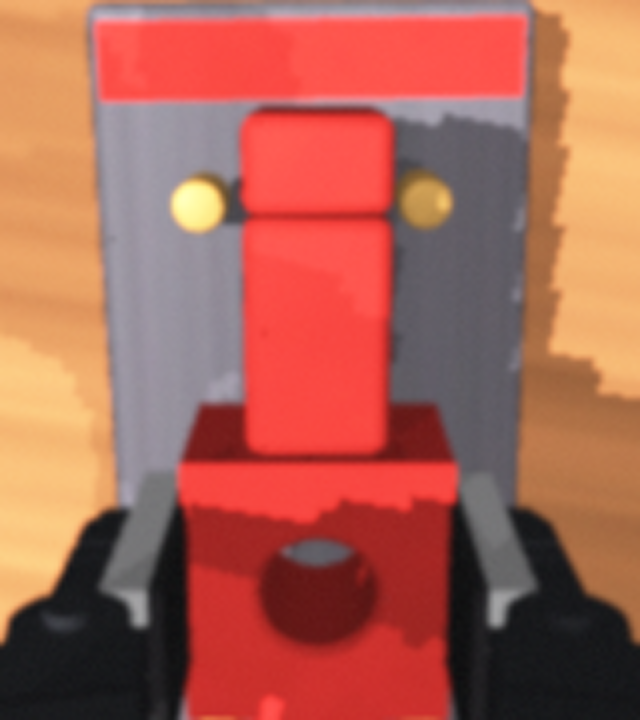

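Call:
servo_tool(
  commands=[0,-0.06,0,0,1,0,-0.06,0.2,0,1,0,-0.06,0.4,0,1,0,-0.06,0.6,0,1,0,-0.06,0.6,0,1,0,-0.06,0.6,0,1],
)

```text
clock: 19.35
eef_pos: [481.5, -252.7, 8.6]
tool_rot: [-3.141, 0.001, 0.171]
force: [-0.2, -0.3, -2.0]
width: 32.6
```

```bash
python3 -c "
from h import *
st();d=ctrl.get_image('wrist');crop(d['img'],240,110,160,180,4,'w13c')"
```

```text
t19.35 q [-0.04  0.93  0.78  1.97 -1.05  0.71  0.01] p [ 481.5 -252.7    8.6] rpy [-180.     0.     9.8] F [-0.2 -0.3 -2. ] w 32.6
```

View pics/w13c.png

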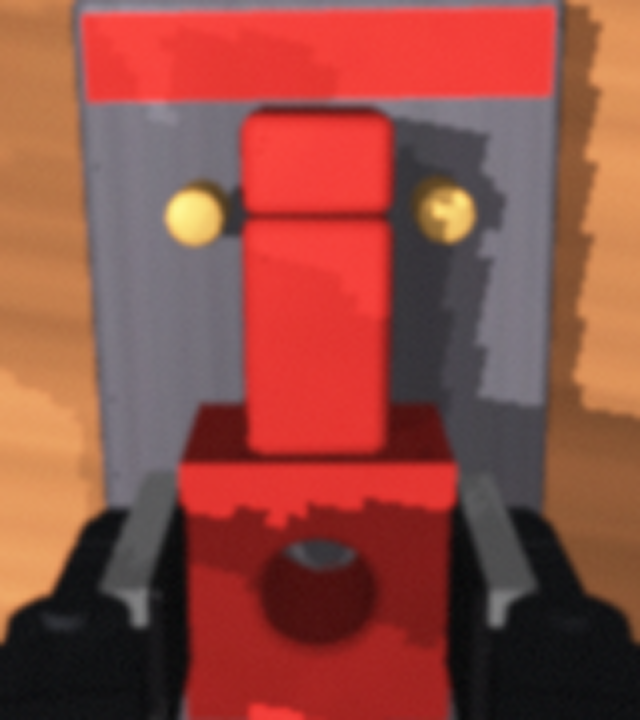

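Call:
servo_tool(
  commands=[0,0,0.15,0,1,0,0,0.3,0,1,0,0,0.43,0,1,0,0,0.43,0,1,0,0,0.43,0,1],
)

```text
clock: 19.82
eef_pos: [481.7, -252.9, -2.0]
tool_rot: [-3.141, 0.0, 0.171]
force: [-0.2, -0.0, -1.9]
width: 32.7
```

```bash
python3 -c "
from h import *
st();d=ctrl.get_image('wrist');crop(d['img'],240,110,160,180,4,'w14c')"
```

```text
t19.82 q [-0.02  0.94  0.75  1.97 -1.05  0.69  0.02] p [ 481.7 -252.9   -2. ] rpy [-180.     0.     9.8] F [-0.2 -0.  -1.9] w 32.7
```

View pics/w14c.png

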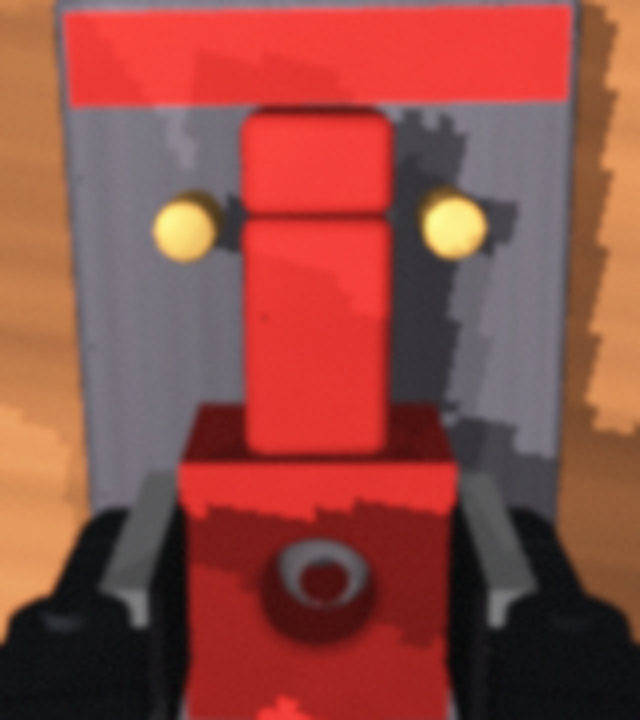

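Call:
servo_tool(
  commands=[0,0,0.05,0,1,0,0,0.05,0,0.3,0,0,0.05,0,0.3,0,0,0.05,0,0.3,0,0,0.05,0,0.3,0,0,0.05,0,0.3,0,0,-0.6,0,0.3,0,0,-1.2,0,0.3,0,0,-2.4,0,0.3,0,0,-3.2,0,0.3],
)

```text
clock: 20.7
eef_pos: [481.7, -253.3, 79.7]
tool_rot: [3.141, 0.0, 0.17]
force: [-0.4, -0.7, 0.2]
width: 59.6
```

```bash
python3 -c "
from h import *
st();d=ctrl.get_image('wrist');crop(d['img'],200,80,240,200,3,'w15c')
ds=ctrl.get_image('side');crop(ds['img'],200,110,190,150,4,'s15')
print(go(478,-111,60,-1))"
```

```text
t20.70 q [-0.09  0.83  0.88  1.94 -0.9   0.82 -0.1 ] p [ 481.7 -253.3   79.7] rpy [180.    0.    9.8] F [-0.4 -0.7  0.2] w 59.6
[0.76, -5.7, 0.83, 1.8]
```

View pics/w15c.png

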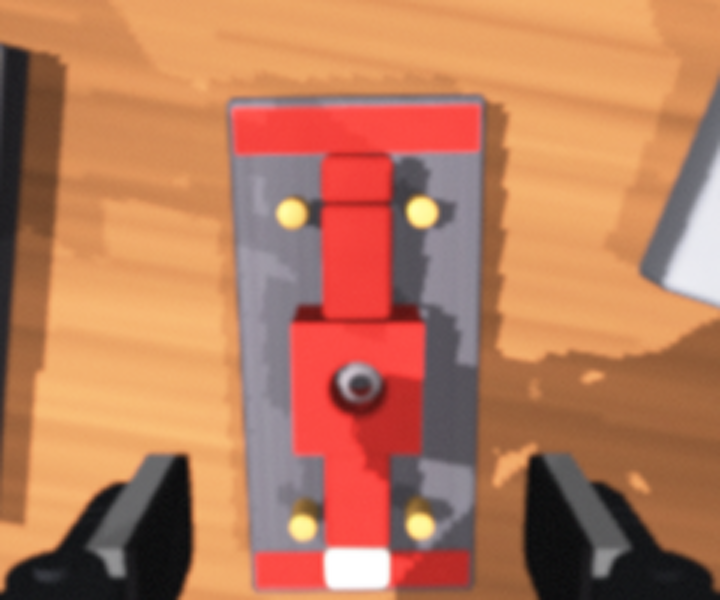

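View pics/s15.png

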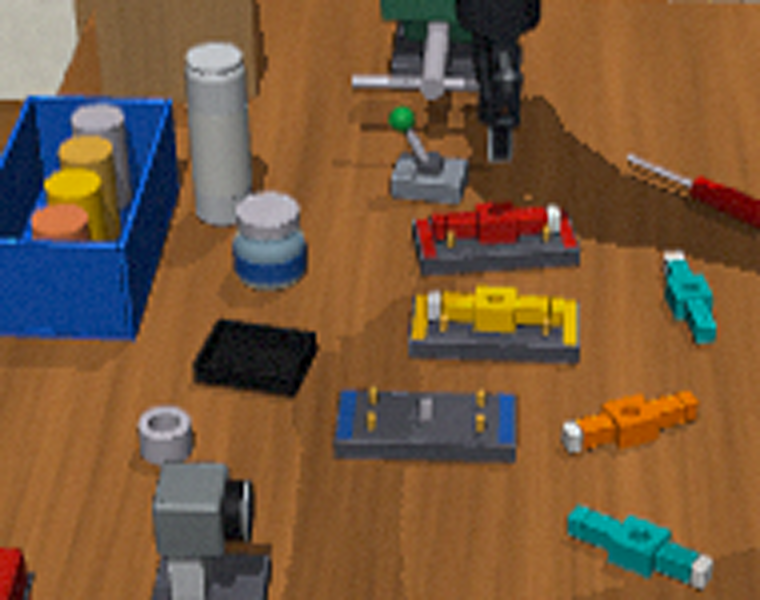

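Call:
servo_tool(
  commands=[0.3,-1.5,0,0.8,0.3,0.5,-3.0,0,1.8,0.3,0.7,-4.5,0.2,1.8,0.3,0.76,-5.7,0.8,1.8,0.3,0.76,-5.7,1.6,1.8,0.3,0.76,-5.7,2.4,1.8,0.3,0.76,-5.7,2.4,1.8,0.3,0.76,-5.7,2.4,1.8,0.3,0.76,-5.7,2.4,1.8,0.3],
)

```text
clock: 21.55
eef_pos: [476.4, -110.3, 18.8]
tool_rot: [3.141, -0.0, -0.019]
force: [-0.4, 0.2, 0.0]
width: 59.8
```

```bash
python3 -c "
from h import *
d=ctrl.get_image('wrist');st();crop(d['img'],200,80,240,200,3,'w16c');print(w2p(d,[[475.8,-111,44]]))"
```

```text
t21.60 q [-0.29  0.85  0.74  2.11 -1.08  0.61 -0.36] p [ 476.7 -110.5   19. ] rpy [ 1.799e+02 -1.000e-01 -1.100e+00] F [-0.1 -1.4 -0.6] w 59.6
[[320.64387224 238.25994167]]
```

View pics/w16c.png

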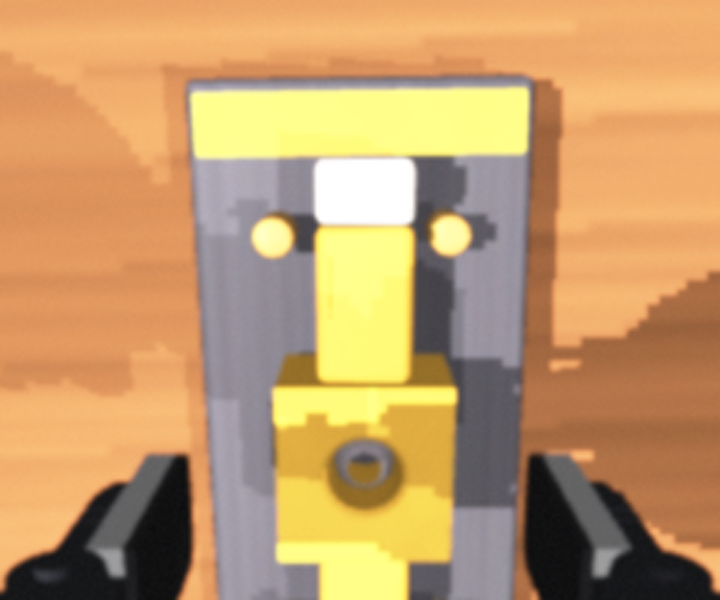

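```bash
python3 -c "
from h import *
print(ctrl.read_state()['qpos'][4])
d=ctrl.get_image('wrist');s=ctrl.read_state();h=p2w(d,[[200+364.5/3-.3,80+470/3-.3]],44)[0];print(h,go(h[0]-0.5,h[1],-3,-1.1))"
```

```text
-1.0754494650044246
[ 477.12213866 -111.4826965    44.        ] [-0.01, 0.04, 0.88, 0.0]
```

Call:
servo_tool(
  commands=[0,0.05,0.2,0,0.3,0,0.05,0.3,0,0.3,0,0.05,0.3,0,0.3],
)

```text
clock: 21.9
eef_pos: [476.4, -110.8, 11.0]
tool_rot: [3.142, -0.0, -0.018]
force: [0.4, 0.4, 0.1]
width: 59.9
```

```bash
python3 -c "
from h import *
print(ctrl.read_state()['qpos'][4]);st()"
```

```text
-1.0778478904965123
t21.90 q [-0.27  0.86  0.7   2.12 -1.08  0.58 -0.36] p [ 476.4 -110.8   11. ] rpy [180.  -0.  -1.] F [0.4 0.4 0.1] w 59.9
```

Call:
servo_tool(
  commands=[0,0,0.3,0,0.3,0,0,0.57,0,0.3,0,0,0.57,0,0.3,0,0,0.57,0,1,0,0,0.57,0,1,0,0,0.57,0,1,0,0,0.57,0,1,0,0,0.57,0,1,0,0,0.57,0,1],
)

```text
clock: 22.65
eef_pos: [476.5, -110.8, -2.8]
tool_rot: [3.141, -0.001, -0.018]
force: [-2.0, -0.3, 5.4]
width: 32.6
```

```bash
python3 -c "
from h import *
st();d=ctrl.get_image('wrist');crop(d['img'],240,110,160,180,4,'w17c')
print(go(520,120,75,2))"
```

```text
t22.65 q [-0.23  0.86  0.63  2.12 -1.08  0.53 -0.36] p [ 476.5 -110.8   -2.8] rpy [ 1.8e+02 -1.0e-01 -1.0e+00] F [-2.  -0.3  5.4] w 32.6
[1.58, -9.26, -3.12, -0.5]
```

View pics/w17c.png

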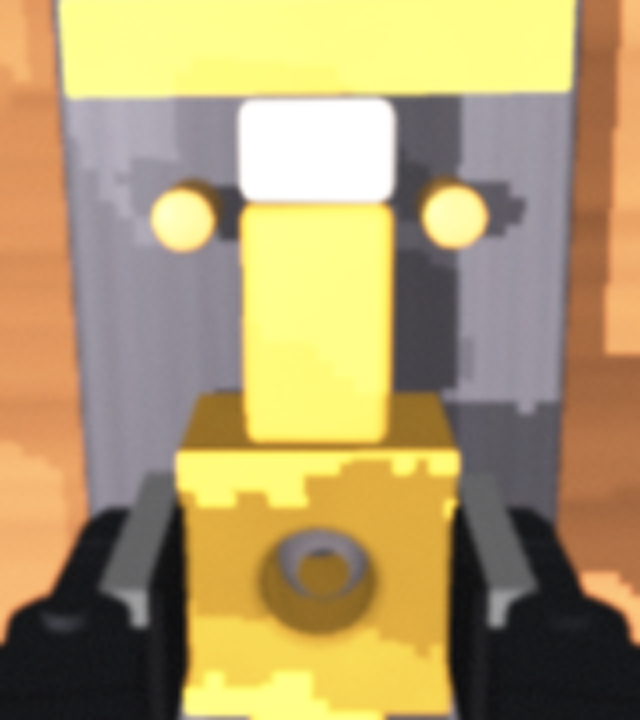

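Call:
servo_tool(
  commands=[0,0,-0.5,0,1,0,0,-1.2,0,1,0,0,-2.2,0,1,0,0,-3.1,0,1,0.2,-1.2,-3.1,-0.5,1,0.5,-2.7,-3.1,-0.5,1,0.8,-4.4,-3.1,-0.5,1,1.1,-6.1,-3.1,-0.5,1,1.4,-7.8,-3.1,-0.5,1,1.6,-9.3,-3.1,-0.5,1],
)

```text
clock: 23.53
eef_pos: [520.2, 123.0, 74.0]
tool_rot: [3.141, 0.0, 0.035]
force: [0.4, 0.0, -2.2]
width: 32.6
```

```bash
python3 -c "
from h import *
st()
d=ctrl.get_image('wrist');cv2.imwrite('pics/w18.png',d['img'])
ds=ctrl.get_image('side');crop(ds['img'],215,170,160,120,5,'s18')"
```

```text
t23.53 q [-0.8   0.82  0.84  1.97 -0.89  0.78 -0.96] p [520.2 123.   74. ] rpy [180.   0.   2.] F [ 0.4  0.  -2.2] w 32.6
```

View pics/w18.png

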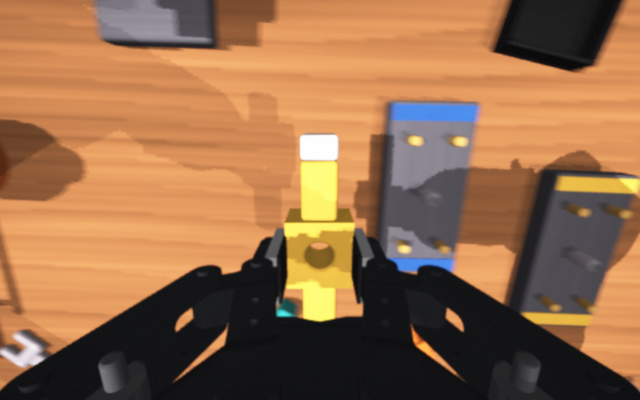

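View pics/s18.png

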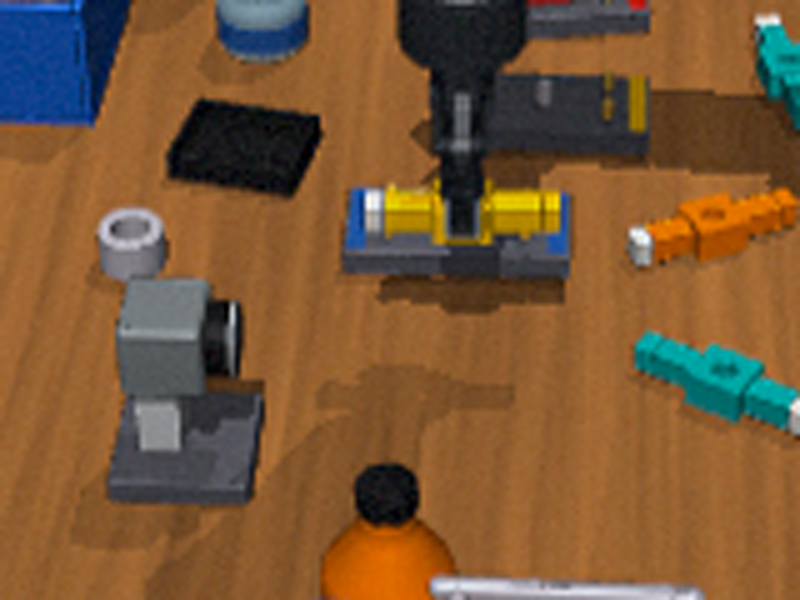

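```bash
python3 -c "
from h import *
print(go(551,245,61,2))"
```

```text
[1.46, -4.49, 0.49, 0.13]
```

```bash
python3 -c "
from h import *
st();print(go(551,245,61,2))"
```

```text
t23.63 q [-0.8   0.82  0.84  1.96 -0.89  0.78 -0.95] p [520.  131.   72.7] rpy [-1.797e+02  1.000e-01  2.800e+00] F [-0.1  0.8 -1.7] w 32.8
[1.46, -4.49, 0.49, 0.13]
```

Call:
servo_tool(
  commands=[0.2,-0.8,0.5,0,1,0.5,-1.8,0.5,0,1,0.8,-2.8,0.5,0,1,1.0,-3.7,0.5,0,1,1.2,-4.4,0.5,0,1,1.4,-4.9,0.5,0,1,1.4,-4.9,0.5,0,1,1.4,-4.9,0.5,0,1,1.4,-4.9,0.5,0,1,1.4,-4.9,0.5,0,1],
)

```text
clock: 24.47
eef_pos: [550.7, 242.6, 61.6]
tool_rot: [3.141, 0.0, 0.033]
force: [1.0, -0.0, -2.4]
width: 32.8
```

Call:
servo_tool(
  commands=[0,0,0,0,1,0,0,0,0,1,0,0,0,0,1,0,0,0,0,1,0,0,0,0,1,0,0,0,0,1,0,0,0,0,1,0,0,0,0,1,0,0,0,0,1],
)

```text
clock: 25.22
eef_pos: [551.0, 244.4, 61.5]
tool_rot: [-3.142, 0.0, 0.035]
force: [-0.2, -0.2, -2.6]
width: 32.6
```

```bash
python3 -c "
from h import *
st()
d=ctrl.get_image('wrist');cv2.imwrite('pics/w19.png',d['img'])
ds=ctrl.get_image('side');crop(ds['img'],215,170,160,120,5,'s19')"
```

```text
t25.22 q [-0.95  0.92  0.85  1.79 -0.89  0.88 -1.2 ] p [551.  244.4  61.5] rpy [-180.    0.    2.] F [-0.2 -0.2 -2.6] w 32.6
```

View pics/w19.png

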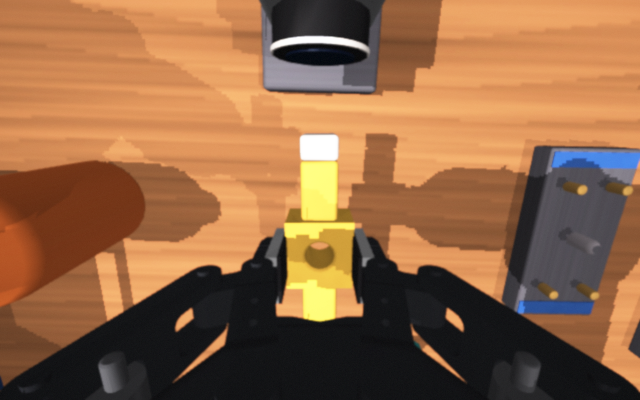

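View pics/s19.png

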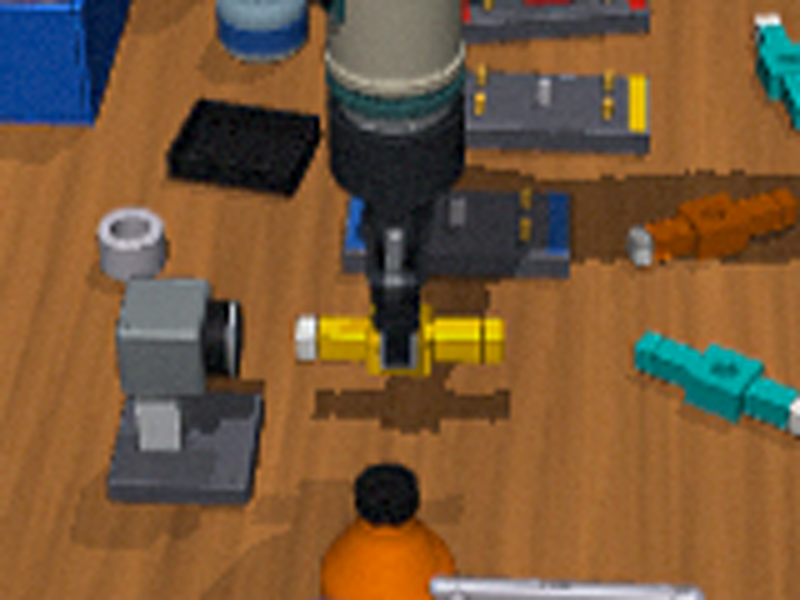

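Call:
servo_tool(
  commands=[0,0,0,0,1,0,0,0,-1,1,0,0,0,-2,1,0,0,0,-3,1,0,0,0,-4,1,0,0,0,-5,1,0,0,0,-6,1,0,0,0,-7,1,0,0,0,-8,1,0,0,0,-9,1],
)

```text
clock: 26.15
eef_pos: [551.0, 244.2, 61.5]
tool_rot: [3.141, 0.0, 0.982]
force: [-0.6, 0.7, -1.7]
width: 32.4
```

Call:
servo_tool(
  commands=[0,0,0,-1,1,0,0,0,-2,1,0,0,0,-3,1,0,0,0,-4,1,0,0,0,-5,1,0,0,0,-6,1,0,0,0,-6,1],
)

```text
clock: 26.73
eef_pos: [551.2, 244.0, 61.7]
tool_rot: [3.141, -0.0, 1.607]
force: [0.0, -0.1, -2.0]
width: 32.4
```

```bash
python3 -c "
from h import *
st();print(go(577,247,61,92))"
```

```text
t26.73 q [-0.73  0.79  0.45  1.78 -0.5   0.69  0.03] p [551.2 244.   61.7] rpy [180.   -0.   92.1] F [ 0.  -0.1 -2. ] w 32.4
[0.08, 1.04, 0.03, 0.02]
```

Call:
servo_tool(
  commands=[0.1,0.3,0,0,1,0.1,0.6,0,0,1,0.1,1.0,0,0,1,0.1,1.0,0,0,1,0.1,1.0,0,0,1,0.1,1.0,0,0,1,0.1,1.0,0,0,1,0.1,1.0,0,0,1,0.1,1.0,0,0,1,0.1,1.0,0,0,1],
)

```text
clock: 27.57
eef_pos: [575.7, 247.7, 61.5]
tool_rot: [-3.141, -0.0, 1.605]
force: [0.5, 0.2, -1.8]
width: 32.8
```

```bash
python3 -c "
from h import *
st()
d=ctrl.get_image('wrist');cv2.imwrite('pics/w20.png',d['img'])"
```

```text
t27.57 q [-0.72  0.81  0.46  1.71 -0.5   0.74  0.02] p [575.7 247.7  61.5] rpy [-180.   -0.   92.] F [ 0.5  0.2 -1.8] w 32.8
```

View pics/w20.png

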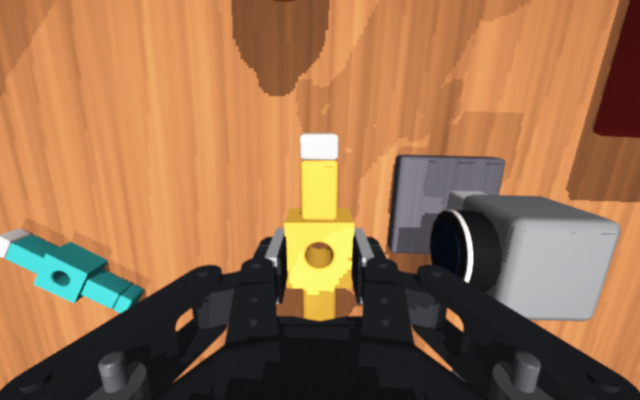

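Held side-on, with the lens at (450,247) in the wrist view. I'll hold briefly, back off, and turn on to the plain end.

Call:
servo_tool(
  commands=[0,0,0,0,1,0,0,0,0,1,0,0,0,0,1,0,0,0,0,1,0,0,0,0,1,0,-0.3,0,0,1,0,-0.6,0,0,1,0,-1,0,-1,1,0,-1,0,-2,1,0,-1,0,-3,1],
)

```text
clock: 28.45
eef_pos: [548.9, 247.1, 61.4]
tool_rot: [-3.14, -0.0, 1.926]
force: [-0.0, 0.0, -1.9]
width: 32.6
```

Call:
servo_tool(
  commands=[0,0,0,-1,1,0,0,0,-2,1,0,0,0,-3,1,0,0,0,-4,1,0,0,0,-5,1,0,0,0,-6,1,0,0,0,-7,1,0,0,0,-8,1,0,0,0,-9,1,0,0,0,-10,1],
)

```text
clock: 29.28
eef_pos: [549.8, 246.6, 61.5]
tool_rot: [-3.141, -0.001, 2.973]
force: [0.3, -0.2, -2.8]
width: 32.2
```

Call:
servo_tool(
  commands=[0,0,0,-1,1,0,0,0,-2,1,0,0,0,-2,1,0,0,0,-2,1,0,0,0,-2,1,0,0,0,-2,1,0,0,0,-2,1,0,0,0,-2,1,0,0,0,-2,1,0,0,0,-2,1],
)

```text
clock: 30.12
eef_pos: [550.9, 246.9, 61.5]
tool_rot: [-3.142, -0.0, -3.107]
force: [0.1, 0.4, -2.4]
width: 32.6
```

```bash
python3 -c "
from h import *
st()
d=ctrl.get_image('wrist');cv2.imwrite('pics/w21.png',d['img'])
ds=ctrl.get_image('side');crop(ds['img'],215,170,160,120,5,'s21')"
```

```text
t30.12 q [-0.48  0.74  0.02  1.77 -0.02  0.64  1.16] p [550.9 246.9  61.5] rpy [-180.   -0. -178.] F [ 0.1  0.4 -2.4] w 32.6
```

View pics/w21.png

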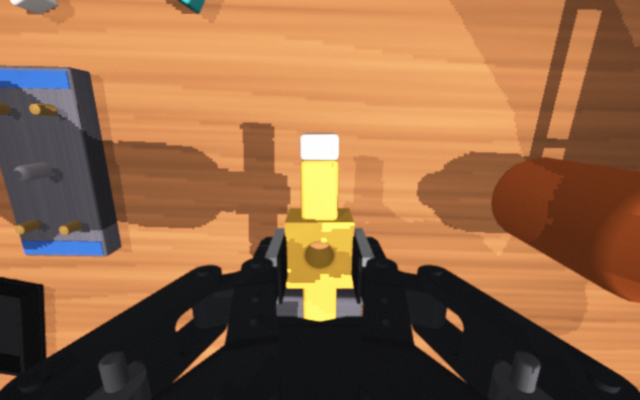

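View pics/s21.png

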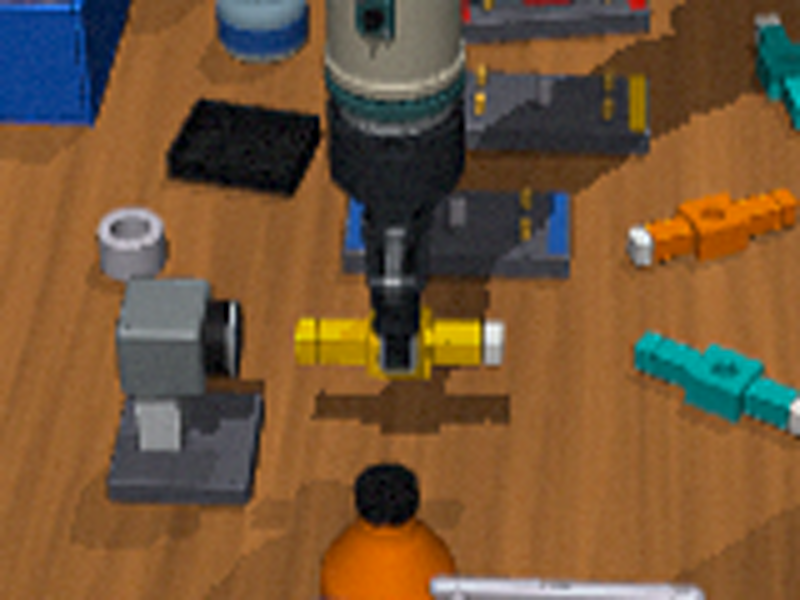

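Call:
servo_tool(
  commands=[0,0,0,0,1,0,0,0,0,1,0,0,0,0,1,0,0,0,0,1,0.5,0,0,0,1,1.2,0,0,0,1,2.0,0,-0.3,0,1,2.5,0,-0.6,0,1,2.5,0,-0.6,0,1,2.5,0,-0.6,0,1],
)

```text
clock: 31.05
eef_pos: [488.8, 245.1, 77.0]
tool_rot: [3.141, 0.001, -3.106]
force: [0.8, -0.3, -1.7]
width: 32.7
```

```bash
python3 -c "
from h import *
st();print(go(477,-48,75,179))"
```

```text
t31.05 q [-0.53  0.65  0.02  1.92 -0.03  0.57  1.12] p [488.8 245.1  77. ] rpy [ 1.80e+02  1.00e-01 -1.78e+02] F [ 0.8 -0.3 -1.7] w 32.7
[0.89, -11.7, 0.07, 0.51]
```

Call:
servo_tool(
  commands=[0.1,-1.0,0,0.5,1,0.2,-2.5,0,0.5,1,0.3,-4.1,0,0.5,1,0.5,-5.7,0,0.5,1,0.6,-7.3,0,0.5,1,0.7,-8.9,0,0.5,1,0.8,-10.4,0,0.5,1,0.9,-11.3,0,0.5,1,0.9,-11.7,0,0.5,1,0.9,-11.7,0,0.5,1],
)

```text
clock: 31.88
eef_pos: [477.1, -52.2, 76.3]
tool_rot: [-3.14, 0.001, 3.118]
force: [-0.2, 0.8, -2.1]
width: 32.5
```

Call:
servo_tool(
  commands=[0,0,0,0,1,0,0,0,0,1,0,0,0,0,1,0,0,0,0,1],
)

```text
clock: 32.22
eef_pos: [476.4, -46.6, 76.4]
tool_rot: [3.141, 0.0, 3.127]
force: [0.5, 0.0, -1.6]
width: 32.5
```

```bash
python3 -c "
from h import *
d=ctrl.get_image('wrist');st();cv2.imwrite('pics/w22.png',d['img']);print(w2p(d,[[477,-111,40],[477,-111,20]]))
crop(d['img'],260,120,120,180,4,'w22c');p=w2p(d,[[477,-111,40]])[0].astype(int);print(p-50);crop(d['img'],p[0]-50,p[1]-45,100,90,8,'w22p')"
```

```text
t32.27 q [ 0.06  0.59 -0.03  2.1   0.04  0.45  1.56] p [476.3 -46.9  76.5] rpy [180.    0.  179.1] F [ 0.9 -0.4 -2.5] w 32.5
[[238.00399696 209.1304216 ]
 [244.50545565 202.07663737]]
[188 159]
```

View pics/w22c.png

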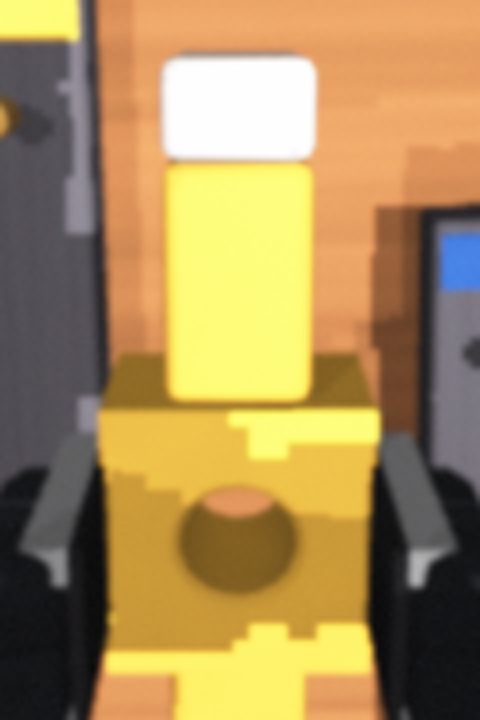

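View pics/w22p.png

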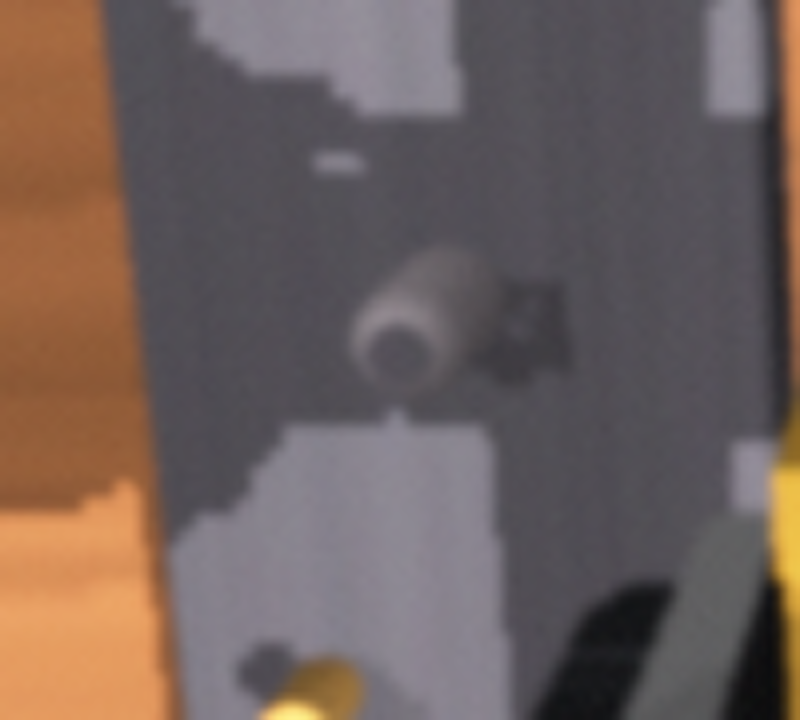

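```bash
python3 -c "
from h import *
d=ctrl.get_image('wrist');s=ctrl.read_state();P=p2w(d,[[237.9,207.5]],40)[0];print(P)
R=Ro.from_euler('xyz',s['tool_rot']).as_matrix()
h=p2w(d,[[319.4,254.6]],s['eef_pos'][2]+46.8)[0];e=h-s['eef_pos'];print(e, R.T@e)
t=P-e;print(t)
st()
print(go(t[0],t[1],22,179))"
```

```text
[ 475.539125   -111.28754405   40.        ]
[-0.99723543  0.69690811 46.8       ] [  1.00671282   0.69732174 -46.79979093]
[ 476.53636044 -111.98445216   -6.8       ]
t32.32 q [ 0.06  0.59 -0.03  2.1   0.04  0.45  1.56] p [476.3 -47.2  76.5] rpy [180.    0.  179.1] F [-0.2 -0.1 -1.6] w 32.3
[-0.05, -2.59, 2.18, 0.02]
```

Call:
servo_tool(
  commands=[0,-1.0,0,0,1,0,-2.0,0,0,1,0,-2.58,0,0,1,0,-2.58,0,0,1,0,-2.58,1.0,0,1,0,-2.58,1.8,0,1,0,-2.58,2.1,0,1,0,-2.58,2.1,0,1,0,-2.58,2.1,0,1,0,-2.58,2.1,0,1],
)

```text
clock: 33.15
eef_pos: [475.7, -112.6, 24.7]
tool_rot: [-3.142, 0.001, 3.125]
force: [0.2, -0.2, -2.8]
width: 32.7
```

```bash
python3 -c "
from h import *
d=ctrl.get_image('wrist');st();crop(d['img'],240,110,160,180,4,'w23c')
print(go(476.5,-111.7,9,179))"
```

```text
t33.20 q [ 0.2   0.7  -0.04  2.1   0.07  0.35  1.66] p [ 475.9 -112.8   24.9] rpy [-1.80e+02  1.00e-01  1.79e+02] F [ 0.8 -0.5 -2.1] w 32.8
[-0.02, 0.04, 0.64, 0.0]
```

View pics/w23c.png

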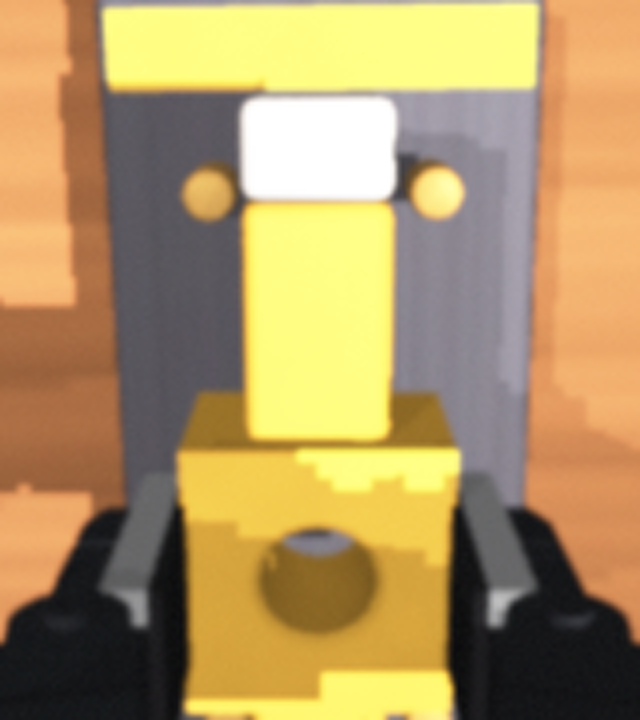

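Call:
servo_tool(
  commands=[-0.02,0.04,0,0,1,-0.02,0.04,0.2,0,1,-0.02,0.04,0.4,0,1,-0.02,0.04,0.6,0,1,-0.02,0.04,0.6,0,1,-0.02,0.04,0.6,0,1],
)

```text
clock: 33.7
eef_pos: [475.1, -111.9, 8.5]
tool_rot: [3.141, -0.001, 3.124]
force: [0.9, 0.1, -2.2]
width: 32.5
```

Call:
servo_tool(
  commands=[0,0,0.15,0,1,0,0,0.3,0,1,0,0,0.45,0,1,0,0,0.45,0,1,0,0,0.45,0,1],
)

```text
clock: 34.12
eef_pos: [475.4, -111.9, -2.5]
tool_rot: [3.142, -0.0, 3.124]
force: [0.4, -1.3, -1.6]
width: 32.6
```

```bash
python3 -c "
from h import *
d=ctrl.get_image('wrist');st();crop(d['img'],240,110,160,180,4,'w24c')"
```

```text
t34.17 q [ 0.19  0.75 -0.03  2.11  0.08  0.29  1.65] p [ 475.4 -111.9   -2.5] rpy [180.  -0. 179.] F [-0.5  0.7 -2.7] w 32.7
```

View pics/w24c.png

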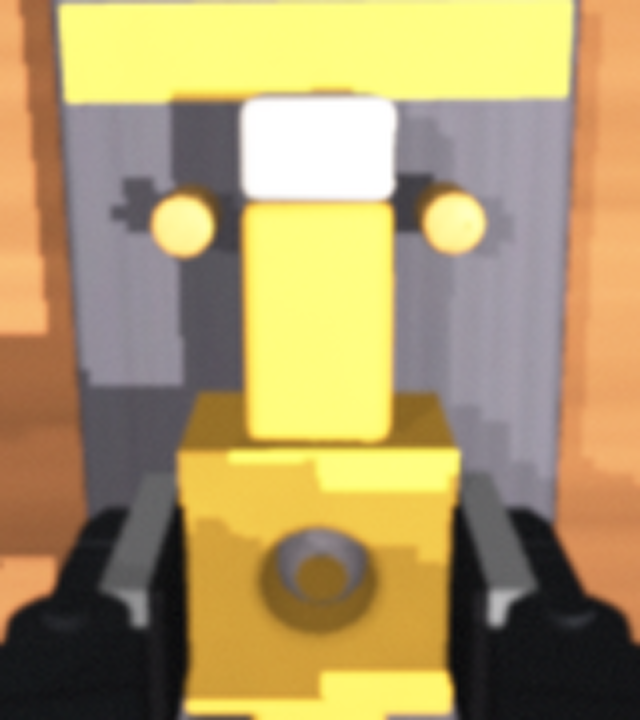

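The pin shows inside the hole, so the lever is on it. I'll release and rise.

Call:
servo_tool(
  commands=[0,0,0.03,0,1,0,0,0.03,0,0.3,0,0,0.03,0,0.3,0,0,0.03,0,0.3,0,0,0.03,0,0.3,0,0,0.03,0,0.3,0,0,-0.6,0,0.3,0,0,-1.5,0,0.3,0,0,-3.0,0,0.3,0,0,-4.5,0,0.3],
)

```text
clock: 35.0
eef_pos: [474.3, -111.7, 110.8]
tool_rot: [3.141, -0.003, 3.124]
force: [0.5, -0.3, -0.1]
width: 59.7
```

```bash
python3 -c "
from h import *
st();d=ctrl.get_image('wrist');crop(d['img'],140,60,300,220,2,'w25c')
ds=ctrl.get_image('side');crop(ds['img'],200,110,190,150,4,'s25')
print(go(600,-250,180,173),go(612,-368,130,173))"
```

```text
t35.00 q [ 0.21  0.54 -0.06  2.05  0.06  0.56  1.67] p [ 474.3 -111.7  110.8] rpy [180.   -0.2 179. ] F [ 0.5 -0.3 -0.1] w 59.7
[-4.95, -5.41, -2.54, 1.0] [-5.49, -10.11, -0.52, 1.0]
```

View pics/w25c.png

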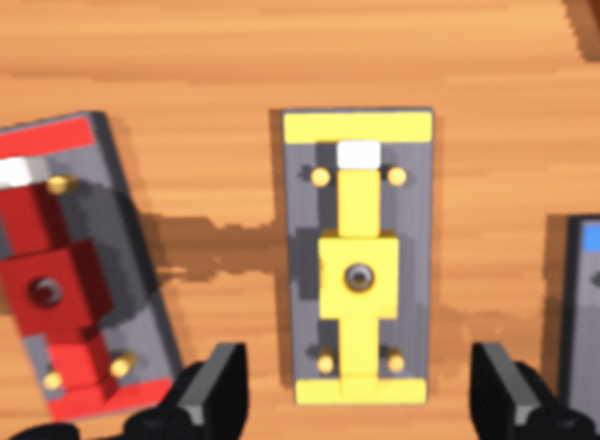

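View pics/s25.png

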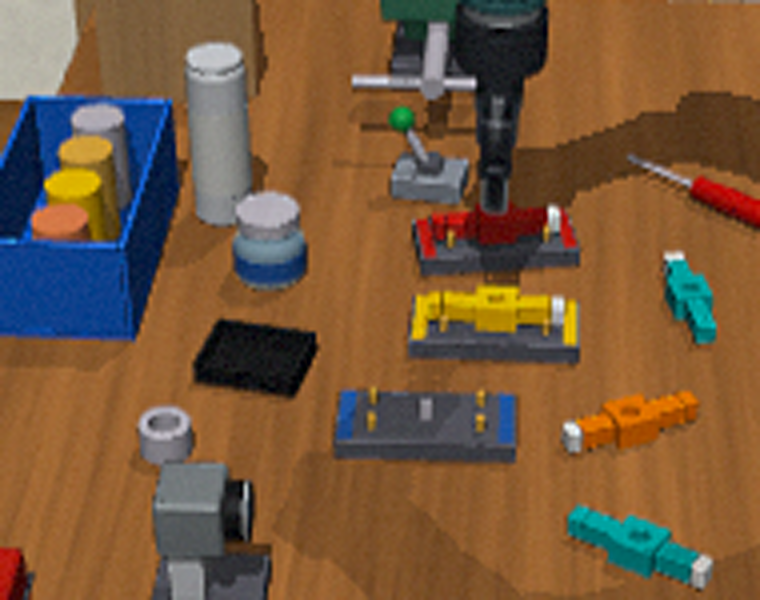

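```bash
python3 -c "
from h import *
ds=ctrl.get_image('side');dt=ctrl.get_image('top')
print('spray base front',p2w(ds,[[255,164],[254.5,122]],[0,170]),'grease',p2w(ds,[[267.5,160]],70))
crop(dt['img'],380,80,200,150,4,'t26')"
```

```text
spray base front [[ 746.69791408 -298.81361518    0.        ]
 [ 741.39244781 -320.42235029  170.        ]] grease [[ 685.59716768 -218.25196768   70.        ]]
```

View pics/t26.png

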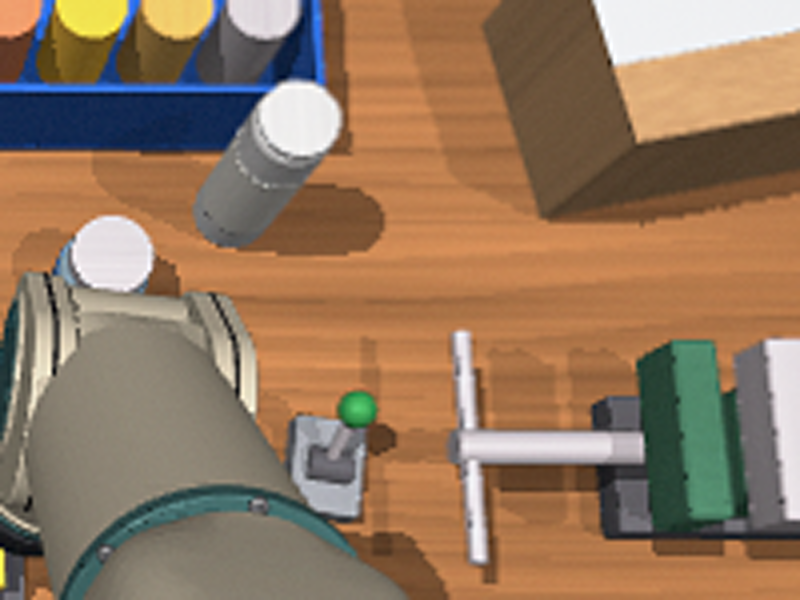

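```bash
python3 -c "
from h import *
st();print(go(616,-368,180,173),go(616,-368,30,173))"
```

```text
t35.20 q [ 0.21  0.54 -0.06  2.05  0.06  0.56  1.67] p [ 476.2 -112.1  111.3] rpy [-1.80e+02  1.00e-01  1.79e+02] F [0.1 0.3 0.3] w 59.6
[-5.78, -10.14, -2.73, 1.0] [-5.76, -10.13, 3.27, 1.0]
```

Call:
servo_tool(
  commands=[-0.3,-0.6,-1.5,0.5,1,-0.8,-1.6,-2.7,1,1,-1.6,-2.9,-2.7,1,1,-2.4,-4.3,-2.7,1,1,-3.2,-5.7,-2.7,1,1,-4.0,-7.1,-2.7,1,1,-4.8,-8.5,-2.7,1,1,-5.5,-9.7,-2.7,1,1,-5.8,-10.1,-2.7,1,1,-5.8,-10.1,-2.7,1,1],
)

```text
clock: 36.03
eef_pos: [615.2, -370.8, 174.2]
tool_rot: [-3.141, -0.003, 3.015]
force: [0.1, -0.3, 0.3]
width: -0.2
```

Call:
servo_tool(
  commands=[0,0,1.0,0,1,0,0,2.2,0,1,0,0,3.4,0,1,0,0,4.5,0,1,0,0,4.5,0,1,0,0,4.5,0,1],
)

```text
clock: 36.53
eef_pos: [614.0, -364.6, 62.7]
tool_rot: [3.139, -0.006, 3.02]
force: [-0.9, -1.1, 0.1]
width: -0.3
```

```bash
python3 -c "
from h import *
st();ds=ctrl.get_image('side');crop(ds['img'],230,90,120,90,6,'s27');print(go(616,-368,30,173))
d=ctrl.get_image('wrist');cv2.imwrite('pics/w27.png',d['img'])"
```

```text
t36.53 q [ 0.51  0.87 -0.03  1.42  0.03  0.86  1.92] p [ 614.  -364.6   62.7] rpy [179.8  -0.3 173.1] F [-0.9 -1.1  0.1] w -0.3
[-0.02, -0.08, 1.4, 0.01]
```

View pics/s27.png

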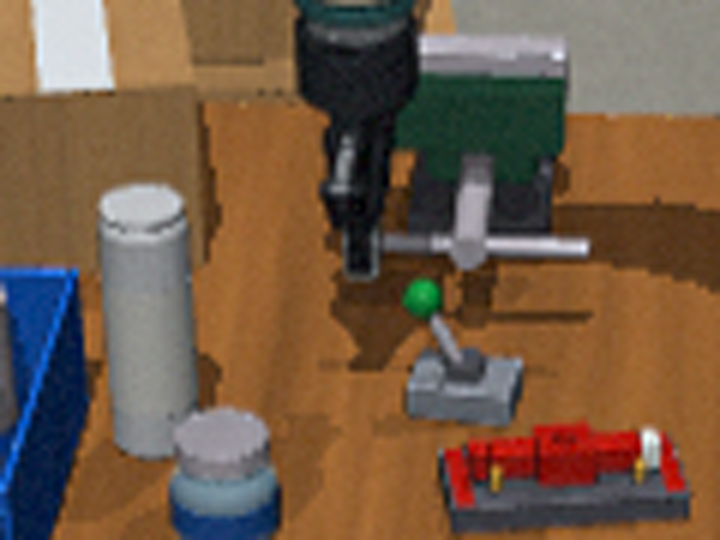

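View pics/w27.png

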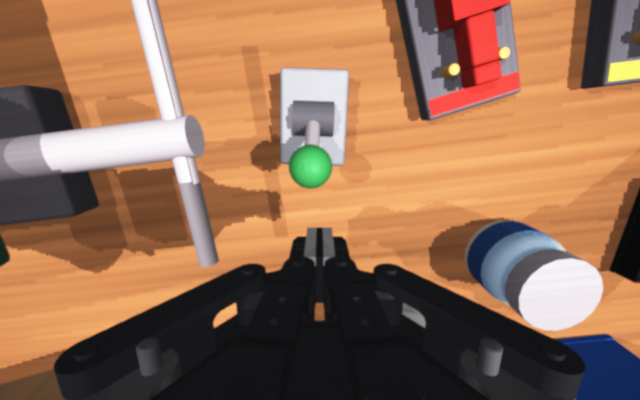

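Call:
servo_tool(
  commands=[0,-0.15,0.7,0,1,0,-0.15,1.4,0,1,0,-0.15,1.4,0,1,0.5,-0.15,1.4,0,1,1.0,-0.15,1.4,0,1,1.5,-0.15,1.4,0,1,2.0,-0.15,1.4,0,1,2.5,-0.15,1.4,0,1,3.0,-0.15,1.4,0,1,3.1,-0.15,1.4,0,1],
)

```text
clock: 37.47
eef_pos: [543.2, -362.6, 33.9]
tool_rot: [-3.139, 0.011, 3.019]
force: [8.9, -1.8, -4.0]
width: -0.0
```

```bash
python3 -c "
from h import *
st();ds=ctrl.get_image('side');crop(ds['img'],230,90,120,90,6,'s28')"
```

```text
t37.47 q [ 0.57  0.83 -0.03  1.65  0.04  0.66  1.96] p [ 543.2 -362.6   33.9] rpy [-179.8    0.6  173. ] F [ 8.9 -1.8 -4. ] w -0.0
```

View pics/s28.png

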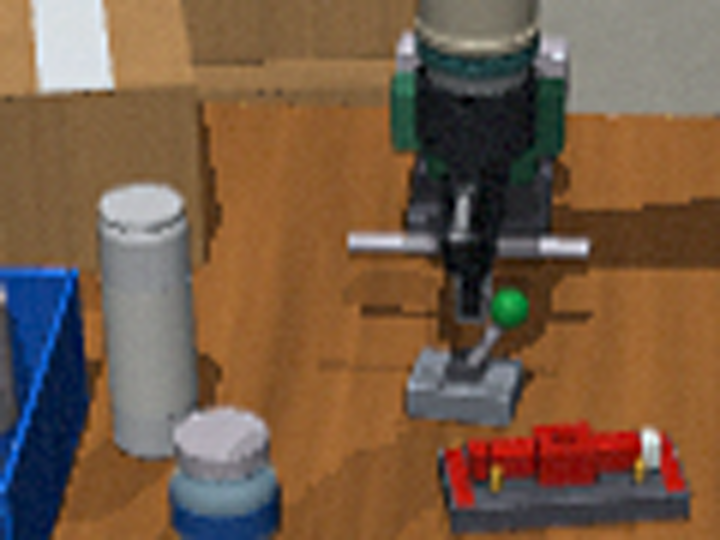

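Off: the stick rests against its stop and the force has risen to 9 N. I'll back away and rise clear.

Call:
servo_tool(
  commands=[-0.9,0,0,0,1,-0.9,0,0,0,1,-0.9,0,-1.0,0,1,-0.9,0,-2.5,0,1,-0.9,0,-4.0,0,1,-0.9,0,-5.5,0,1,-0.9,0,-6,0,1,-0.9,0,-6,0,1],
)

```text
clock: 38.18
eef_pos: [564.3, -365.8, 187.5]
tool_rot: [-3.137, 0.011, 3.019]
force: [-0.8, -0.2, -0.7]
width: 0.0
```

```bash
python3 -c "
from h import *
st();ds=ctrl.get_image('side');crop(ds['img'],210,110,180,135,4,'s29')
dt=ctrl.get_image('top');crop(dt['img'],300,150,200,150,4,'t29')"
```

```text
t38.18 q [ 0.55  0.67 -0.03  1.47  0.03  0.99  1.96] p [ 564.3 -365.8  187.5] rpy [-179.7    0.6  173. ] F [-0.8 -0.2 -0.7] w 0.0
```

View pics/s29.png

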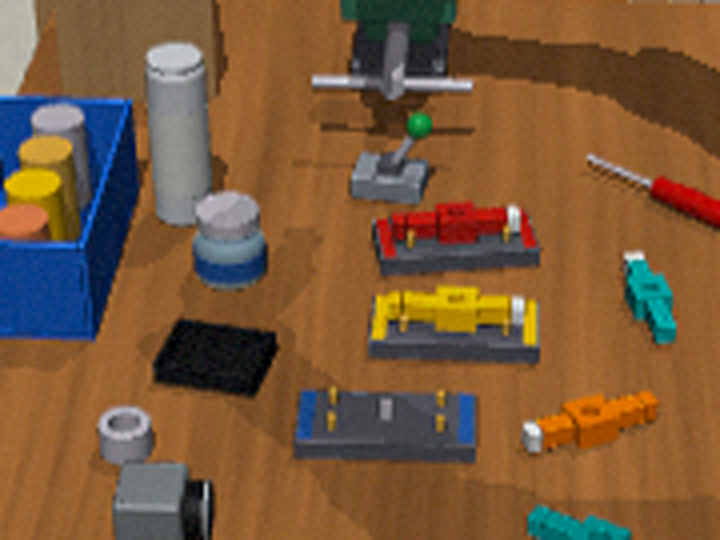

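View pics/t29.png

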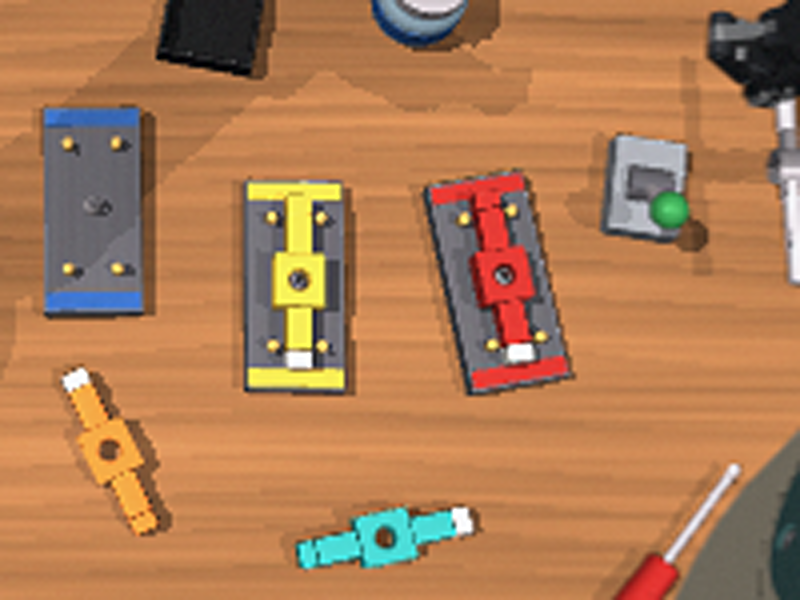

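```bash
python3 -c "
from cell import ctrl
print(ctrl.finish_job(), ctrl.read_state()['clock'])"
```

```text
the job is handed in; nothing more can be done
the job is handed in; nothing more can be done
```

I switched the lamp on, then took the red lever and the yellow lever in that order. Each was shown to the lens white end first, then side-on, then plain end, and refitted on its own pin turned end for end. I then switched the lamp off and handed the job in at about 38 s. The blue lever was absent: its block was empty from the start, and the teal and orange look-alikes were left alone.

**Last checks:** The final top and side pictures show both levers down on their pins with the white ends reversed. The hub positions match the starting pictures to within about a pixel. The switch leans to the off side, the camera is upright where it stood, and the gripper is clear of everything.

**What disagreed:** The first push at the switch passed over the ball without moving it. The visible fingertips sit about 24 mm short of the reported TCP with the gripper shut, and about 37 mm short with it open at 60 mm. I lowered the pushes and grasps to allow for that, and everything after went as expected.

**Not seen:** I noticed neither a grip slip nor a knock to the camera. Seating was judged from the pictures only, with no direct height reading.

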